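Post used instrument cassettes through the return slot

TASK

In the sterilising room, slide the return unit's shutter fully open until it clicks, then push every used instrument cassette through the slot so that it drops into the bin behind. When all are in, slide the shutter fully shut until it clicks; leave the other things on the table where they are.

Things in the scene. Friction and masses are not known exactly. Their poses are not given: they have to be found in the camera images.
- unit: White cassette return unit, fixed; place and yaw vary. Origin: on the table below the middle of the slot, on the outer plane of the upright front wall. +x points into the unit (the way cassettes go), +y to the left seen from the robot. All x, y, z below are mm in this frame. Housing beside the slot: y -75 to -50 and 50 to 145, x 0 to 203, top z 92.
- deck (a point): Centre of the top of the level steel loading deck in front of the slot: x -140 to 0, y -55 to 55, top z 58, level with the bottom of the slot. It goes on through the slot as a sill to x 30, where it ends.
- slot (a point): Centre of the slot in the front wall (wall x 0 to 8): 68 wide (y -34 to 34), 18 high (z 58 to 76).
- notch (a point): Finger notch, 46 wide (y -23 to 23), open at the top, cut in the wall above the slot (wall top z 92) and on through the clear roof to x 65: closed fingertips standing just above the deck can follow a cassette from behind into the unit.
- sump (a point): Middle of the floor of the collecting bin behind the sill: x 30 to 195, y -50 to 50, floor z 4, under a clear roof (underside z 88). A cassette whose rear end is pushed past x 30 drops off the sill into it.
- shutter (a joint): Aluminium slide shutter in front of the wall (plate 84 wide, x -7 to -2, z 60 to 96), m: 0 = fully closed, over the slot; grows to 0.090 = fully open as it slides to the unit's +y. A spring detent at each end: about 16 mm short of each end it needs a firmer push (some 5 N; elsewhere 1.2 N), and 8 mm short it snaps home. Starts shut or up to 30 mm ajar.
- tab (a point): Centre of the shutter's black upright thumb tab (12 along x, 28 along y, 22 high, z 96 to 118 of the unit), on top of the middle of the shutter plate; push it sideways on its ends. At unit x -4.5, y = joint value, z 107.
- cas0_c (a point): Centre (half-way up) of a used instrument cassette: closed flat steel box with small dark perforations, 120 along its x, 60 along its y, 12 thick, 80 to 170 g, lying flat on the table, same both ways round. Three or all of the four are present; one may be absent (None).
- cas1_c (a point): Centre (half-way up) of a used instrument cassette: closed flat steel box with small dark perforations, 120 along its x, 60 along its y, 12 thick, 80 to 170 g, lying flat on the table, same both ways round. Three or all of the four are present; one may be absent (None).
- cas2_c (a point): Centre (half-way up) of a used instrument cassette: closed flat steel box with small dark perforations, 120 along its x, 60 along its y, 12 thick, 80 to 170 g, lying flat on the table, same both ways round. Three or all of the four are present; one may be absent (None).
- cas3_c (a point): Centre (half-way up) of a used instrument cassette: closed flat steel box with small dark perforations, 120 along its x, 60 along its y, 12 thick, 80 to 170 g, lying flat on the table, same both ways round. Three or all of the four are present; one may be absent (None).
- tray: Bystander, loose, to be left alone: covered aluminium instrument tray 150 x 120 x 18, far too wide for the slot (mm). Origin at the underside's centre.
- tape: Bystander, loose, to be left alone: roll of paper tape lying flat, 90 across, 22 high (mm). Origin at the underside's centre.
- dish: Bystander, loose, to be left alone: open steel dish 85 x 150 x 30 (mm). Origin at the underside's centre.
- jar: Bystander, loose, to be left alone: glass jar with steel lid, 70 across, 100 high (mm). Origin at the underside's centre.
- spray: Bystander, loose, to be left alone: white bottle 66 across, 190 high (mm). Origin at the underside's centre.
- pouchbox: Bystander, loose, to be left alone: cardboard box 120 x 70 x 50 (mm). Origin at the underside's centre.
- probe: Bystander, loose, to be left alone: steel spatula 170 long, lying flat (mm). Origin at its underside.
Things that resemble listed ones, but are neither listed nor needed, are in the scene too. What is shaped like the part that bears cas2_c but red is not meant. What is shaped like the part that bears cas1_c but green is not meant.

How it is judged:
By the outcome, as a careful person would: the job done as asked, in the order asked, and still so for the second after the job is handed in, with the robot touching nothing.
Of cas0, cas1, cas2, cas3 only 3 to 4 are there at a start; the rules pass over those that are not, and their reading is None.
At some moment in a run one of cas0, cas1, cas2, cas3 may be knocked a few centimetres aside while the robot is not near it.
Once in a run the grip may slacken for a moment while it holds something.
It also fails if it takes over 210 s, if anything falls off the work surface, if the arm or the gripper's body presses on something with over 40 N, if the wrist force passes 120 N, or if a joint passes its speed limit or range.

ROBOT

A 6-joint arm with a two-finger parallel gripper is mounted at the origin on the work surface. World frame = base frame: x ahead of the robot, y to its left, z up, the work surface at z = 0. Lengths are in m, angles in rad, forces in N, time in s.
With the tool pointing down it reaches from about 0.25 to 0.775 m from the base axis. Payload 4 kg.
Tool frame: the origin (TCP) lies at the centre of the arm's flange, where the gripper is bolted on; the fingertips stand ahead of it and the grasp point (between the pads) lies 180 mm ahead of it (robot.tcp_to_tips is the z of the fingertips in the tool frame, in m); z points along the fingers, y is the direction in which the jaws open and shut (so a half turn about z gives the same grasp; the last joint's range is limited). The gripper opens to 94 mm and grips with 3 to 60 N. Pads are 16 mm wide; open, the fingers measure 119 mm over their backs; the gripper's body (75 mm by 177 mm) begins 78 mm behind the grasp point.
Start: joints at [1.038, 0.087, 1.371, -0, 1.684, -0.103], TCP at [0.229, 0.5, 0.405] pointing down, gripper open.
Joint ranges: [-3.1, 3.1], [-0.76, 2.03], [0.27, 2.55], [-1.08, 4.22], [0.17, 2.65], [-2.57, 2.57]. Speed limits (rad/s): [2.79, 2.79, 3.14, 3.14, 3.14, 3.14].

INTERFACE

Orientations are given as [roll, pitch, yaw] about the fixed x, y, z axes, in that order (R = Rz(yaw) Ry(pitch) Rx(roll)).
In Python, from bench import robot gives the robot as it stands.
- The arm moves only by the tool move_arm, never from a script. Its argument "increments" is a list that holds one entry, the list of rows, each a list of 7 numbers: the opening, from 0 (shut) to 1 (fully open), then the shift along the tool's x, y, z as a fraction of full scale, then the turn, a rotation vector about the tool's x, y, z as a fraction of full scale. In form: [[[jaw, dx, dy, dz, rx, ry, rz], ...]]. A call has 1 to 8 rows; each row is the pose to reach, as a shift and turn from the pose commanded when the call began, along the tool's axes at that moment; what a row does not reach only later rows make up. Full scale, the value 1, is 0.1 m for a shift and pi/2 rad for a turn. A row lasts 1/12 s, in which the tool goes at most 41.7 mm and 7.16 degrees, less where a joint would pass 70% of its speed; a pose out of reach is approached as far as the arm can. A call with a number of a shift or a turn outside -1 to 1 is refused whole. A call with a gripper value outside its range is refused whole. The fingers move at their own pace and stop on an object; the grip force is fixed at half the most. Time passes only in rows, so rows that repeat a pose let the fingers close. It gives the time, the measured TCP pose, the force and the opening at its end, in the units of the state.
- robot.get_obs(): the state, without advancing time (a new reading comes with each control period).
- robot.snapshot(name): name is "scene" or "top"; returns (picture, depth): 400x640x3 uint8, red, green, blue; 400x640 float32, m along the optical axis (not along the pixel's ray), 0 where there is no reading.
- robot.camera_params(name): a dict with "mtx" (3x3 intrinsics, pixels), "R" (3x3) and "t" (3): a world point X has camera coordinates R X + t. Camera axes: x right, y down, z forward; pixel columns grow to the right and rows downward; lengths in m; the calibration is good to about 2 mm. A picture is of the moment at which its call begins. camera_params takes no time and is no camera call.
- robot.close_job(): hands the job in, once; it reports no verdict.
The state is a dict: "time": time; "joint_positions": joint angles; "qvel": joint speeds; "joint_torque": joint torques, N m; "tool_pos": TCP position; "ee_rot": TCP orientation; "wrist_force": force on the tool from outside, world axes, zero at the start; "wrist_torque": the same for the moment, N m; "width": finger opening in m.
Only numpy, scipy, OpenCV 4.12 (cv2) and the standard library are available. Lean on these libraries where they do the work, as an engineer would, in place of code of your own. Each camera call takes 0.05 s, during which the arm holds its last target.

## Working session

There is one attempt and no reset: what is moved stays moved. The work goes in short steps, Python scripts to look and compute and a tool call to move; the robot and the scene stay as the last step left them, time stands still between calls to the robot, and variables do not carry over. Pictures are saved under pics/ and viewed, and the job is handed in when it is done.

Besides the shell and the picture viewer there is one more tool, called after "Request:" by a JSON object that holds its "fn" and its "kwargs". move_arm: Moves the arm, as the interface text tells. Its arguments: {"type":"object","properties":{"increments":{"type":"array","items":{"type":"array","items":{"type":"array","items":{"type":"number","minimum":-1,"maximum":1}}}}},"required":["increments"]}

```bash
ls; mkdir -p pics; python3 - <<'E'
from bench import robot
import cv2,numpy as np
print(robot.get_obs()); print(robot.tcp_to_tips)
for n in("scene","top"):
    p,d=robot.snapshot(n); cv2.imwrite(f"pics/{n}0.png",p[:,:,::-1]); np.save(f"pics/{n}0.npy",d)
    print(n,robot.camera_params(n), (d>0).mean())
E
```

```text
pics
{'time': 0.0, 'joint_positions': array([ 1.03790684e+00,  8.79664865e-02,  1.37221707e+00,  2.16292586e-05,
        1.68357867e+00, -1.03125560e-01]), 'qvel': array([ 1.57211333e-03, -2.02838621e-04,  7.72283503e-04, -3.85062220e-05,
        1.52950580e-03,  8.07963131e-04]), 'joint_torque': array([-4.22689970e-05, -3.40190077e+01, -3.02425575e+01,  7.16519728e-02,
        3.30269441e-02, -1.80573725e-04]), 'tool_pos': array([0.22912384, 0.49989225, 0.40351628]), 'ee_rot': array([-3.13943683e+00, -2.44724133e-04,  2.71183088e+00]), 'wrist_force': array([ 0.49128069, -0.04549871,  0.18852168]), 'wrist_torque': array([-0.02023142, -0.02383618,  0.00035948]), 'width': 0.09392717783847297}
0.1992
scene {'mtx': array([[515.55468943,   0.        , 319.09114207],
       [  0.        , 515.55468943, 206.72344142],
       [  0.        ,   0.        ,   1.        ]]), 'R': array([[ 0.21483664,  0.97651505, -0.01623513],
       [ 0.55116525, -0.13494793, -0.82341115],
       [-0.80626428,  0.16795065, -0.56721292]]), 't': array([-0.09554331, -0.21948412,  2.12411202])} 0.99476171875
top {'mtx': array([[388.77273625,   0.        , 318.70370994],
       [  0.        , 388.77273625, 200.13581761],
       [  0.        ,   0.        ,   1.        ]]), 'R': array([[-0.00580883, -0.99997977, -0.00259354],
       [-0.99368057,  0.00606293, -0.11208109],
       [ 0.11209455,  0.00192609, -0.99369568]]), 't': array([0.0074782 , 0.49796969, 1.38416666])} 0.9961015625
```

View pics/scene0.png

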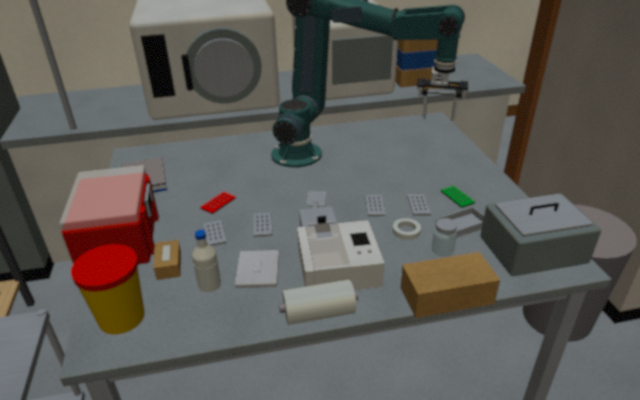

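View pics/top0.png

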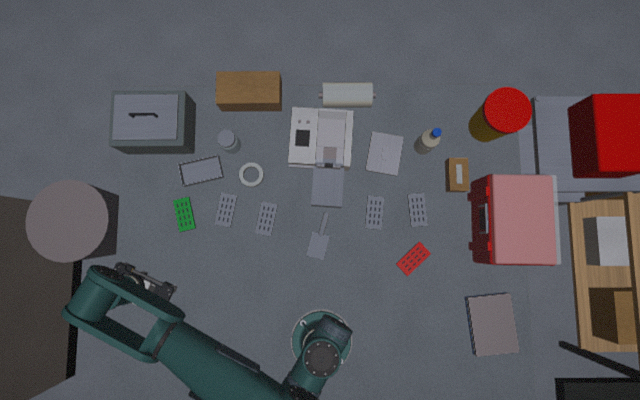

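The top view shows four grey cassettes at about (226,209), (266,218), (374,211) and (417,209). The green and red look-alikes are at (184,213) and (413,259). The unit is at (321,140) with its deck at (327,187), and the spatula lies at (319,238).

```bash
cat > h.py <<'E'
import numpy as np,cv2
from bench import robot
def unproj(n,uv,z):
    c=robot.camera_params(n);K,R,t=c["mtx"],c["R"],c["t"]
    uv=np.atleast_2d(np.asarray(uv,float)); z=np.broadcast_to(z,(len(uv),))
    d=np.c_[uv,np.ones(len(uv))]@np.linalg.inv(K).T@R
    o=-R.T@t
    return o+d*((z-o[2])/d[:,2])[:,None]
def proj(n,X):
    c=robot.camera_params(n);X=np.atleast_2d(X)
    p=(X@c["R"].T+c["t"])@c["mtx"].T
    return p[:,:2]/p[:,2:]
def cloud(n,d):
    c=robot.camera_params(n);v,u=np.mgrid[:d.shape[0],:d.shape[1]]
    P=np.stack([u*d,v*d,d],-1)@np.linalg.inv(c["mtx"]).T
    return (P-c["t"])@c["R"]
E
python3 - <<'E'
from h import *
p=cv2.imread("pics/top0.png"); d=np.load("pics/top00.npy") if 0 else np.load("pics/top0.npy")
P=cloud("top",d)
h=P[...,2]
for uv in [(226,209),(266,218),(374,211),(417,209),(330,200),(330,180),(300,115),(184,213),(320,245),(250,240),(330,158)]:
    print(uv,P[uv[1],uv[0]].round(4))
cv2.imwrite("pics/crop.png",cv2.resize(p[90:280,160:440],None,fx=2.8,fy=2.8,interpolation=cv2.INTER_CUBIC))
cv2.imwrite("pics/unit.png",cv2.resize(p[95:215,275:375],None,fx=5,fy=5,interpolation=cv2.INTER_CUBIC))
s=cv2.imread("pics/scene0.png");cv2.imwrite("pics/units.png",cv2.resize(s[175:300,270:400],None,fx=4.6,fy=4.6,interpolation=cv2.INTER_CUBIC))
# height map
hm=np.clip(h*1000*2,0,255).astype(np.uint8)
cv2.imwrite("pics/hm.png",cv2.resize(hm[90:280,160:440],None,fx=2.8,fy=2.8,interpolation=0))
E
```

```text
(226, 209) [0.4691 0.3443 0.0134]
(266, 218) [0.4355 0.198  0.009 ]
(374, 211) [ 0.4585 -0.1976  0.0123]
(417, 209) [ 0.4651 -0.3556  0.0105]
(330, 200) [ 0.4949 -0.0357  0.0574]
(330, 180) [ 0.5674 -0.0364  0.0547]
(300, 115) [0.7952 0.069  0.0937]
(184, 213) [0.4557 0.4997 0.0081]
(320, 245) [0.336  0.0008 0.0045]
(250, 240) [0.3556 0.2559 0.0073]
(330, 158) [ 0.6581 -0.0385  0.008 ]
```

View pics/crop.png

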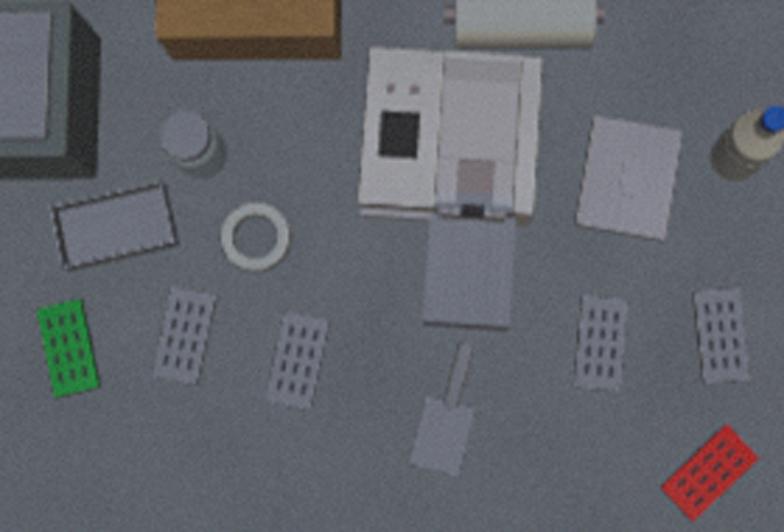

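View pics/unit.png

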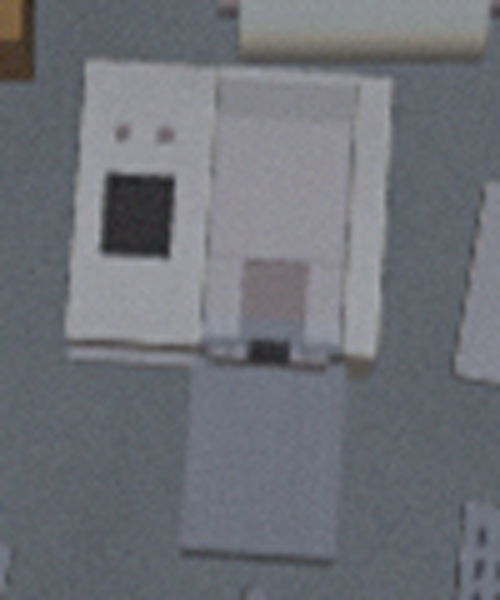

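View pics/units.png

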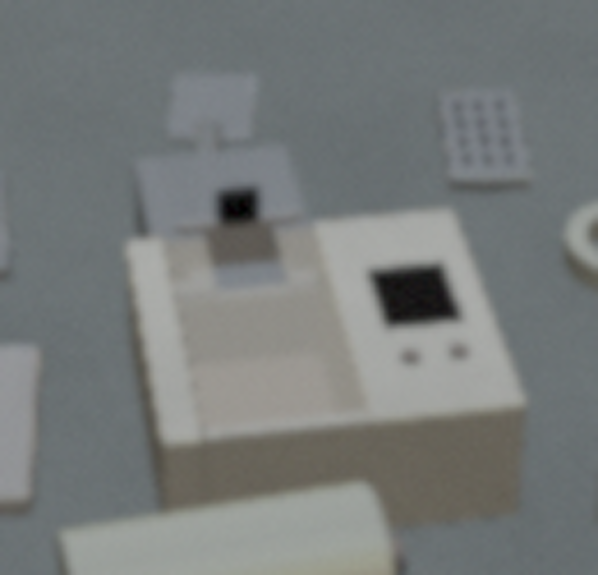

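View pics/hm.png

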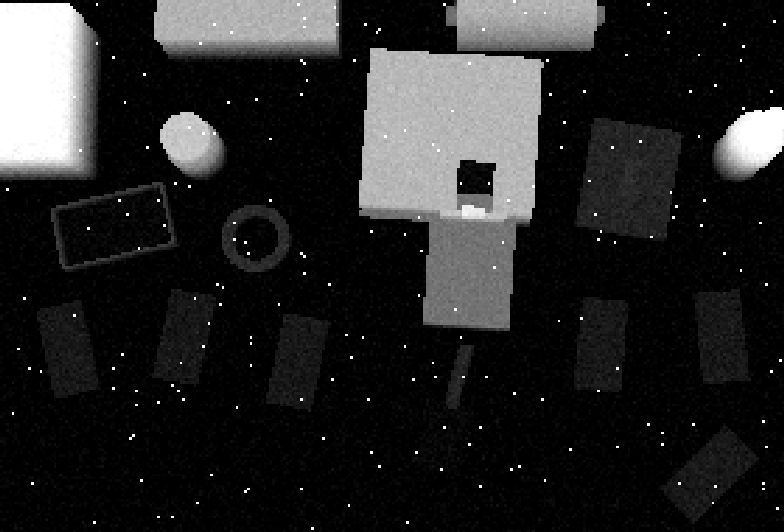

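```bash
cat >> h.py <<'E'
def top():
    p,d=robot.snapshot("top"); return p,cloud("top",d)
def rects(P,z0,z1,xr,yr,amin=40):
    m=((P[...,2]>z0)&(P[...,2]<z1)&(P[...,0]>xr[0])&(P[...,0]<xr[1])&(P[...,1]>yr[0])&(P[...,1]<yr[1])).astype(np.uint8)
    m=cv2.medianBlur(m,3)
    n,l,s,c=cv2.connectedComponentsWithStats(m)
    out=[]
    for i in range(1,n):
        if s[i,4]<amin: continue
        q=P[l==i]; r=cv2.minAreaRect((q[:,:2]*1000).astype(np.float32))
        (cx,cy),(w,h),a=r
        if w<h: w,h=h,w; a+=90
        out.append((cx,cy,w,h,(a+90)%180-90,q[:,2].mean()*1000,s[i,4],c[i].round(0)))
    return out
E
python3 - <<'E'
from h import *
P=cloud("top",np.load("pics/top0.npy"))
np.set_printoptions(suppress=True)
pr=lambda R:[print(*[round(float(x),1) for x in r[:6]],r[6],r[7]) for r in R]
print("cas");pr(rects(P,.005,.02,(.25,.6),(-.45,.55)))
print("deck");pr(rects(P,.045,.07,(.35,.65),(-.15,.15)))
print("house");pr(rects(P,.08,.1,(.55,.85),(-.15,.15)))
print("tab");pr(rects(P,.105,.13,(.5,.75),(-.15,.15),3))
# probe
print("probe");pr(rects(P,.0025,.03,(.25,.45),(-.1,.1)))
E
```

```text
cas
436.0 186.9 399.8 119.5 79.2 21.8 540 [225. 210.]
463.3 -358.3 120.4 68.2 3.0 11.6 549 [417. 210.]
429.4 270.5 552.4 126.1 84.4 14.0 544 [184. 214.]
397.4 -140.1 283.8 115.6 -45.7 16.8 546 [374. 213.]
418.9 110.8 241.4 119.9 80.4 14.1 542 [266. 219.]
396.1 -7.0 113.4 19.2 -15.4 28.7 115 [323. 224.]
296.1 -196.0 394.3 92.9 -89.2 17.4 503 [413. 257.]
deck
628.5 -33.4 43.2 31.4 -89.9 59.5 65 [329. 161.]
515.7 -27.1 305.8 183.6 21.7 61.9 1272 [325. 185.]
house
581.0 7.1 480.3 220.2 -4.3 94.7 3297 [320. 136.]
tab
610.1 -30.0 24.2 12.2 89.6 115.8 31 [328. 165.]
probe
369.7 0.5 163.6 56.7 -13.4 12.0 338 [320. 237.]
```

```bash
cat >> h.py <<'E'
def rects(P,z0,z1,xr,yr,zp,amin=40):
    m=((P[...,2]>z0)&(P[...,2]<z1)&(P[...,0]>xr[0])&(P[...,0]<xr[1])&(P[...,1]>yr[0])&(P[...,1]<yr[1])).astype(np.uint8)
    m=cv2.medianBlur(m,3)
    n,l,s,c=cv2.connectedComponentsWithStats(m)
    out=[]
    for i in range(1,n):
        if s[i,4]<amin: continue
        v,u=np.nonzero(l==i); q=unproj("top",np.c_[u,v],zp)*1000
        (cx,cy),(w,h),a=cv2.minAreaRect(q[:,:2].astype(np.float32))
        if w<h: w,h=h,w; a+=90
        mx,my=q[:,:2].mean(0); C=np.cov((q[:,:2]).T); ev,E=np.linalg.eigh(C); pa=np.degrees(np.arctan2(E[1,1],E[0,1]))
        out.append((cx,cy,w,h,(a+90)%180-90,mx,my,(pa+90)%180-90,np.median(P[l==i][:,2])*1000,s[i,4]))
    return out
def pr(R):
    for r in R: print(*[round(float(x),1) for x in r])
E
python3 - <<'E'
from h import *
P=cloud("top",np.load("pics/top0.npy"))
print("cas");pr(rects(P,.005,.02,(.25,.6),(-.45,.55),.012))
print("deck");pr(rects(P,.045,.07,(.35,.65),(-.15,.15),.058))
print("house");pr(rects(P,.08,.1,(.55,.85),(-.15,.15),.092))
print("tab");pr(rects(P,.105,.13,(.5,.75),(-.15,.15),.118,3))
print("probe");pr(rects(P,.0025,.03,(.25,.45),(-.1,.1),.003))
E
```

```text
cas
466.7 347.2 119.8 61.5 -11.5 466.3 347.3 -12.4 11.5 540.0
462.8 -356.4 119.8 64.3 4.2 462.7 -355.2 4.4 11.5 549.0
450.9 499.0 120.5 61.4 13.7 451.0 499.3 14.1 11.4 544.0
453.3 -197.8 120.0 60.8 -5.9 453.0 -197.7 -6.1 11.6 546.0
433.5 198.3 119.6 62.1 -10.1 433.4 198.5 -11.7 11.6 542.0
410.3 -10.9 84.8 19.3 -15.4 410.9 -11.0 -14.8 16.7 115.0
285.8 -332.9 118.9 60.1 -46.5 290.5 -336.2 -54.6 11.8 503.0
deck
632.4 -33.3 43.2 21.9 89.4 635.2 -35.0 83.6 58.1 65.0
549.0 18.4 201.6 144.2 85.8 548.0 -19.3 35.2 57.5 1272.0
house
713.5 -3.0 219.3 212.7 85.7 720.3 -1.4 -82.9 91.4 3297.0
tab
609.1 -30.0 24.0 14.0 89.6 608.5 -28.8 83.3 116.9 31.0
probe
370.6 0.3 165.2 56.7 -13.5 364.1 1.8 -16.7 5.1 338.0
```

```bash
cat >> h.py <<'E'
UO=np.array([613.1,-30.6]);UY=np.radians(-4.3)
def w2u(xy):
    c,s=np.cos(UY),np.sin(UY); return (np.asarray(xy)-UO)@np.array([[c,-s],[s,c]])
def u2w(xy):
    c,s=np.cos(UY),np.sin(UY); return np.asarray(xy)@np.array([[c,s],[-s,c]])+UO
E
python3 - <<'E'
from h import *
P=cloud("top",np.load("pics/top0.npy"))
print("deck");R=rects(P,.05,.066,(.35,.585),(-.15,.15),.058);pr(R)
m=(P[...,2]>.05)&(P[...,2]<.066); v,u=np.nonzero(m); q=w2u(unproj("top",np.c_[u,v],.058)[:,:2]*1000)
k=(abs(q[:,1])<70)&(q[:,0]<-20)&(q[:,0]>-150); q=q[k]
for a,b in((-130,-100),(-80,-50),(-50,-25)):
    s=q[(q[:,0]>a)&(q[:,0]<b),1]; print("y",np.percentile(s,[1,99]))
for a in(-40,0,40): s=q[abs(q[:,1]-a)<8,0]; print("x",np.percentile(s,[0,2]))
m=(P[...,2]>.085)&(P[...,2]<.098); v,u=np.nonzero(m); q=w2u(unproj("top",np.c_[u,v],.092)[:,:2]*1000)
for a in(-65,120,100): s=q[abs(q[:,1]-a)<6,0]; print("hx",np.percentile(s,[0,2,98,100]))
for a in(50,150): s=q[abs(q[:,0]-a)<20,1]; print("hy",np.percentile(s,[0,2,98,100]))
m=(P[...,2]>.106)&(P[...,2]<.13); v,u=np.nonzero(m); q=w2u(unproj("top",np.c_[u,v],.118)[:,:2]*1000);q=q[(abs(q[:,0])<30)&(abs(q[:,1])<60)];print(np.percentile(q,[0,5,95,100],axis=0))
E
```

```text
deck
531.4 -24.9 113.8 110.0 -3.9 529.4 -25.5 -44.0 57.5 943.0
y [-53.27537712  53.79394517]
y [-53.68445589  54.08703629]
y [-54.55747787  52.44616118]
x [-137.67913929 -136.96012212]
x [-136.81171721 -136.0973487 ]
x [-139.01371431 -135.73319395]
hx [  1.96130471   5.82641048 289.43480593 298.34162888]
hx [-1.23517509e-01  3.60619588e+00  1.99669951e+02  2.03276081e+02]
hx [  1.32022216   5.04538699 197.70470767 201.54730435]
hy [-73.54135311 -69.60449337 502.56684694 508.4235072 ]
hy [-596.69904217 -546.98786489  509.88951626  516.62826317]
[[-11.61093202 -11.93089169]
 [-11.00997417 -11.57719965]
 [  2.43030322  12.38437368]
 [  2.79587413  12.74925227]]
```

```bash
cat > plan.py <<'E'
import sys
from h import *
from scipy.spatial.transform import Rotation as Ro
def plan(x,y,ztip,yaw=None,q=1):
    """x,y mm world (of tips), ztip mm, yaw deg (tool)"""
    o=robot.get_obs(); r=Ro.from_euler("xyz",o["ee_rot"]); p=o["tool_pos"]*1000
    ax=r.as_matrix()
    tip=p+ax[:,2]*robot.tcp_to_tips*1000
    cy=np.degrees(o["ee_rot"][2])
    if yaw is None: yaw=cy
    T=Ro.from_euler("xyz",[np.pi,0,np.radians(yaw)])
    pt=np.array([x,y,ztip+robot.tcp_to_tips*1000])
    d=ax.T@(pt-p)/100; rv=(r.inv()*T).as_rotvec()/(np.pi/2)
    print("tip",tip.round(1),"yaw",round(cy,2),"w",round(o["width"]*1000,1),"F",o["wrist_force"].round(1),"t",round(o["time"],1))
    print("d",d.round(3),"rv",rv.round(3),"n",max(1,int(np.ceil(abs(d).max()))))
def up(x,y,z,yaw=175.7): w=u2w([x,y]); print("w",w.round(1)); plan(w[0],w[1],z,yaw)
E
python3 -c "
from plan import *
up(-4.5,-38,200)"
```

```text
w [605.8 -68.2]
tip [228.9 499.5 204.4] yaw 155.38 w 93.8 F [-0.6  0.5  0.5] t 0.1
d [-5.791 -3.594  0.05 ] rv [-0.001 -0.    -0.226] n 6
```

Request:
{"fn": "move_arm", "kwargs": {"increments": [[[0, -0.32, -0.2, 0, 0, 0, -0.07], [0, -0.64, -0.4, 0, 0, 0, -0.15], [0, -0.97, -0.6, 0, 0, 0, -0.226], [0, -0.97, -0.6, 0, 0, 0, -0.226]]]}}

```text
time: 0.43
tool_pos: [0.2945, 0.4017, 0.4043]
ee_rot: [-3.139, 0.002, 3.066]
wrist_force: [0.1, 1.1, -0.6]
width: 0.0704
```

```bash
python3 -c "
from plan import *
up(-4.5,-38,200)"
```

```text
w [605.8 -68.2]
tip [294.7 401.1 205.1] yaw 175.66 w 70.4 F [ 0.1  1.1 -0.6] t 0.4
d [-3.459 -4.449  0.069] rv [-0.002  0.001 -0.   ] n 5
```

Request:
{"fn": "move_arm", "kwargs": {"increments": [[[0, -0.77, -0.99, 0, 0, 0, 0], [0, -0.77, -0.99, 0, 0, 0, 0], [0, -0.77, -0.99, 0, 0, 0, 0], [0, -0.77, -0.99, 0, 0, 0, 0]]]}}

```text
time: 0.77
tool_pos: [0.3646, 0.2962, 0.4043]
ee_rot: [-3.138, 0.002, 3.058]
wrist_force: [-0.5, 0.2, -0.2]
width: 0.0442
```

Request:
{"fn": "move_arm", "kwargs": {"increments": [[[0, -0.77, -0.99, 0, 0, 0, 0], [0, -0.77, -0.99, 0, 0, 0, 0], [0, -0.77, -0.99, 0, 0, 0, 0], [0, -0.77, -0.99, 0, 0, 0, 0]]]}}

```text
time: 1.1
tool_pos: [0.4339, 0.1918, 0.404]
ee_rot: [-3.138, 0.001, 3.058]
wrist_force: [0.3, 0.6, 0.7]
width: 0.0176
```

Request:
{"fn": "move_arm", "kwargs": {"increments": [[[0, -0.77, -0.99, 0, 0, 0, 0], [0, -0.77, -0.99, 0, 0, 0, 0], [0, -0.77, -0.99, 0, 0, 0, 0], [0, -0.77, -0.99, 0, 0, 0, 0]]]}}

```text
time: 1.43
tool_pos: [0.5031, 0.0876, 0.4035]
ee_rot: [-3.139, 0.0, 3.059]
wrist_force: [-0.3, 0.9, 0.7]
width: 0.0006
```

Request:
{"fn": "move_arm", "kwargs": {"increments": [[[0, -0.77, -0.99, 0, 0, 0, 0], [0, -0.77, -0.99, 0, 0, 0, 0], [0, -0.77, -0.99, 0, 0, 0, 0], [0, -0.77, -0.99, 0, 0, 0, 0], [0, -0.77, -0.99, 0, 0, 0, 0]]]}}

```text
time: 1.85
tool_pos: [0.5707, -0.0134, 0.4033]
ee_rot: [3.141, -0.003, 3.064]
wrist_force: [-0.3, 0.8, 0.2]
width: 0.0006
```

```bash
python3 -c "
from plan import *
up(-4.5,-38,200)"
```

```text
w [605.8 -68.2]
tip [570.2 -13.2 204.1] yaw 175.53 w 0.6 F [-0.3  0.8  0.2] t 1.9
d [-0.392 -0.518  0.039] rv [ 0.001 -0.002 -0.002] n 1
```

Finish the approach, then go down to tip z 102.

Request:
{"fn": "move_arm", "kwargs": {"increments": [[[0, -0.39, -0.52, 0, 0, 0, 0], [0, -0.39, -0.52, 0, 0, 0, 0], [0, -0.39, -0.52, 0.4, 0, 0, 0], [0, -0.39, -0.52, 0.7, 0, 0, 0], [0, -0.39, -0.52, 0.8, 0, 0, 0], [0, -0.39, -0.52, 0.8, 0, 0, 0]]]}}

```text
time: 2.35
tool_pos: [0.6037, -0.0656, 0.3206]
ee_rot: [3.14, -0.008, 3.068]
wrist_force: [-0.0, 0.3, 0.1]
width: 0.0002
```

```bash
python3 -c "
from plan import *
up(-4.5,-38,103)"
```

```text
w [605.8 -68.2]
tip [602.1 -65.1 121.4] yaw 175.81 w 0.2 F [-0.   0.3  0.1] t 2.4
d [-0.024 -0.025  0.184] rv [ 0.001 -0.005  0.001] n 1
```

Request:
{"fn": "move_arm", "kwargs": {"increments": [[[0, -0.02, -0.025, 0, 0, 0, 0], [0, -0.02, -0.025, 0.18, 0, 0, 0], [0, -0.02, -0.025, 0.18, 0, 0, 0], [0, -0.02, -0.025, 0.18, 0, 0, 0]]]}}

```text
time: 2.68
tool_pos: [0.6069, -0.0698, 0.3084]
ee_rot: [-3.142, 0.002, 3.067]
wrist_force: [0.4, 0.2, -0.6]
width: 0.0005
```

```bash
python3 -c "
from plan import *
up(-4.5,63.5,103)"
```

```text
w [613.4  33.1]
tip [607.2 -69.8 109.2] yaw 175.75 w 0.5 F [ 0.4  0.2 -0.6] t 2.7
d [0.012 1.03  0.062] rv [-0.     0.001  0.001] n 2
```

Request:
{"fn": "move_arm", "kwargs": {"increments": [[[0, 0.01, 0.05, 0.04, 0, 0, 0], [0, 0.01, 0.15, 0.04, 0, 0, 0], [0, 0.01, 0.3, 0.04, 0, 0, 0], [0, 0.01, 0.45, 0.04, 0, 0, 0], [0, 0.01, 0.6, 0.04, 0, 0, 0], [0, 0.01, 0.75, 0.04, 0, 0, 0], [0, 0.01, 0.85, 0.04, 0, 0, 0], [0, 0.01, 0.9, 0.04, 0, 0, 0]]]}}

```text
time: 3.35
tool_pos: [0.6126, 0.0211, 0.3032]
ee_rot: [-3.139, 0.001, 3.069]
wrist_force: [-2.3, -7.4, 2.9]
width: 0.0006
```

```bash
python3 -c "
from plan import *
up(-4.5,63.5,103)"
```

```text
w [613.4  33.1]
tip [612.7  20.6 104. ] yaw 175.82 w 0.6 F [-2.3 -7.4  2.9] t 3.4
d [0.001 0.12  0.01 ] rv [-0.001  0.001  0.001] n 1
```

Request:
{"fn": "move_arm", "kwargs": {"increments": [[[0, 0, 0.05, 0, 0, 0, 0], [0, 0, 0.09, 0, 0, 0, 0], [0, 0, 0.12, 0, 0, 0, 0], [0, 0, 0.14, 0, 0, 0, 0], [0, 0, 0.15, 0, 0, 0, 0], [0, 0, 0.15, 0, 0, 0, 0]]]}}

```text
time: 3.85
tool_pos: [0.6134, 0.0339, 0.3021]
ee_rot: [-3.14, -0.001, 3.066]
wrist_force: [-0.4, -2.9, -0.3]
width: 0.0003
```

```bash
python3 -c "
from plan import *
up(-4.5,63.5,103)
p,d=robot.snapshot('top');s,_=robot.snapshot('scene')
cv2.imwrite('pics/a.png',np.hstack([cv2.resize(p[95:215,275:375],None,fx=4,fy=4),cv2.resize(s[175:295,270:370],None,fx=4,fy=4)])[:,:,::-1])
"
```

```text
w [613.4  33.1]
tip [613.1  33.7 102.9] yaw 175.68 w 0.3 F [-0.4 -2.9 -0.3] t 3.9
d [-0.    -0.009 -0.001] rv [-0.001 -0.001 -0.   ] n 1
```

View pics/a.png

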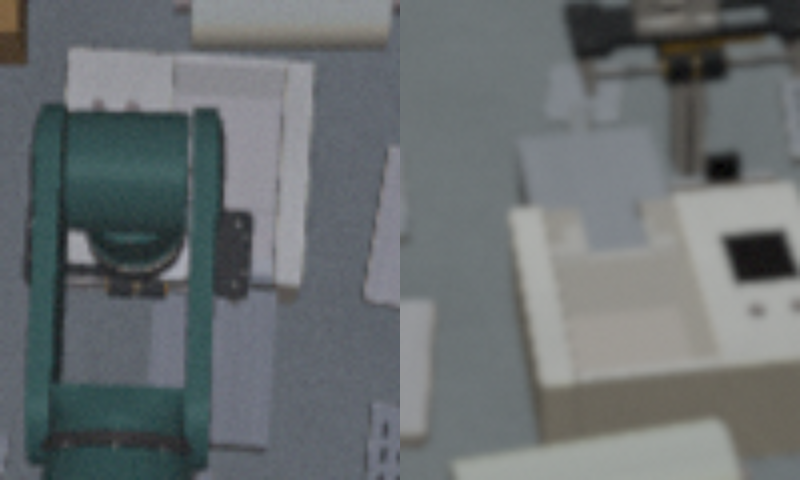

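Request:
{"fn": "move_arm", "kwargs": {"increments": [[[0, 0, 0.02, 0, 0, 0, 0], [0, 0, 0.04, 0, 0, 0, 0], [0, 0, 0.04, 0, 0, 0, 0], [0, 0, 0.04, 0, 0, 0, 0]]]}}

```text
time: 4.28
tool_pos: [0.6136, 0.0354, 0.3022]
ee_rot: [-3.134, -0.002, 3.064]
wrist_force: [-1.4, -12.1, -0.2]
width: 0.0008
```

```bash
cat >> h.py <<'E'
def tabscene(name=None):
    s,_=robot.snapshot("scene")
    g=s.max(2).astype(int); m=(g<45).astype(np.uint8)
    n,l,st,c=cv2.connectedComponentsWithStats(m)
    for i in range(1,n):
        X=unproj("scene",c[i],.107)[0]*1000; u=w2u(X[:2])
        if -40<u[0]<40 and -60<u[1]<140 and 10<st[i,4]<200: print("tab?",c[i].round(1),st[i],u.round(1))
    if name: cv2.imwrite(name,cv2.resize(s[150:300,250:450],None,fx=4,fy=4,interpolation=cv2.INTER_CUBIC)[:,:,::-1])
E
python3 -c "
from plan import *
up(-4.5,63.5,103); tabscene()
"
```

```text
w [613.4  33.1]
tip [613.1  33.9 103. ] yaw 175.56 w 0.8 F [ -1.4 -12.1  -0.2] t 4.3
d [ 0.    -0.024  0.   ] rv [-0.005 -0.001 -0.002] n 1
tab? [350.2 216.6] [347 214   7   6  36] [ 7.2 90.1]
```

Request:
{"fn": "move_arm", "kwargs": {"increments": [[[0, 0, -0.1, 0, 0, 0, 0], [0, 0, -0.15, 0, 0, 0, 0], [0, 0, -0.15, -0.4, 0, 0, 0], [0, 0, -0.15, -0.8, 0, 0, 0], [0, 0, -0.15, -0.8, 0, 0, 0], [0, 0, -0.15, -0.8, 0, 0, 0]]]}}

```text
time: 4.83
tool_pos: [0.6132, 0.0239, 0.3872]
ee_rot: [3.139, 0.009, 3.067]
wrist_force: [0.1, 0.3, -0.0]
width: 0.0003
```

```bash
python3 -c "
from plan import *
tabscene()
p,P=top()
pr(rects(P,.005,.02,(.25,.6),(-.45,.55),.012))
plan(433.5,198.5,160,169)
"
```

```text
tab? [350.1 216.6] [347 214   7   6  40] [ 7.2 89.7]
466.7 347.6 119.8 64.7 -11.2 466.5 347.1 -11.8 11.1 548.0
462.6 -355.1 119.7 61.1 4.5 462.2 -355.2 4.4 11.6 541.0
455.0 -197.9 124.0 60.7 -6.1 453.0 -197.8 -6.1 11.7 547.0
451.7 499.3 120.5 61.2 13.7 451.3 499.5 13.5 11.3 542.0
433.9 198.4 119.6 61.1 -11.9 433.9 198.1 -11.6 11.3 536.0
285.3 -333.8 120.4 61.7 -48.9 290.3 -336.3 -55.1 11.8 501.0
tip [612.7  24.1 183.3] yaw 175.74 w 0.5 F [ 0.6 -0.6  0. ] t 4.9
d [1.916 1.608 0.234] rv [0.001 0.    0.075] n 2
```

Request:
{"fn": "move_arm", "kwargs": {"increments": [[[1, 0.96, 0.8, 0, 0, 0, 0], [1, 0.96, 0.8, 0, 0, 0, 0], [1, 0.96, 0.8, 0, 0, 0, 0], [1, 0.96, 0.8, 0, 0, 0, 0]]]}}

```text
time: 5.27
tool_pos: [0.5187, 0.1144, 0.3804]
ee_rot: [3.139, -0.007, 3.073]
wrist_force: [0.4, 0.7, 0.5]
width: 0.0239
```

Request:
{"fn": "move_arm", "kwargs": {"increments": [[[1, 0.96, 0.8, 0.2, 0, 0, 0.08], [1, 0.96, 0.8, 0.2, 0, 0, 0.08], [1, 0.96, 0.8, 0.2, 0, 0, 0.08], [1, 0.96, 0.8, 0.2, 0, 0, 0.08], [1, 0.96, 0.8, 0.2, 0, 0, 0.08], [1, 0.96, 0.8, 0.2, 0, 0, 0.08]]]}}

```text
time: 5.77
tool_pos: [0.4334, 0.1973, 0.3618]
ee_rot: [-3.141, -0.001, 2.942]
wrist_force: [-0.4, -0.2, 0.2]
width: 0.0638
```

```bash
python3 -c "
from plan import *
plan(433.5,198.5,70,168.4)
"
```

```text
tip [433.2 197.2 162.6] yaw 168.56 w 63.8 F [-0.4 -0.2  0.2] t 5.8
d [0.001 0.012 0.926] rv [-0.001 -0.001  0.002] n 1
```

Request:
{"fn": "move_arm", "kwargs": {"increments": [[[1, 0, 0.01, 0.3, 0, 0, 0], [1, 0, 0.01, 0.6, 0, 0, 0], [1, 0, 0.01, 0.9, 0, 0, 0], [1, 0, 0.01, 0.93, 0, 0, 0], [1, 0, 0.01, 0.93, 0, 0, 0], [1, 0, 0.01, 0.93, 0, 0, 0]]]}}

```text
time: 6.27
tool_pos: [0.4347, 0.1979, 0.2708]
ee_rot: [3.141, 0.001, 2.94]
wrist_force: [0.7, -0.4, 0.3]
width: 0.0942
```

```bash
python3 -c "
from plan import *
plan(433.5,198.5,3,168.4)
"
```

```text
tip [435.  197.9  71.6] yaw 168.42 w 94.2 F [ 0.7 -0.4  0.3] t 6.3
d [0.014 0.003 0.686] rv [0.    0.001 0.   ] n 1
```

Request:
{"fn": "move_arm", "kwargs": {"increments": [[[1, 0, 0, 0.3, 0, 0, 0], [1, 0, 0, 0.55, 0, 0, 0], [1, 0, 0, 0.65, 0, 0, 0], [1, 0, 0, 0.67, 0, 0, 0], [1, 0, 0, 0.67, 0, 0, 0], [1, 0, 0, 0.67, 0, 0, 0]]]}}

```text
time: 6.77
tool_pos: [0.4345, 0.1987, 0.2048]
ee_rot: [3.14, 0.003, 2.941]
wrist_force: [0.3, -0.5, 0.4]
width: 0.0937
```

Request:
{"fn": "move_arm", "kwargs": {"increments": [[[0, 0, 0, 0, 0, 0, 0], [0, 0, 0, 0, 0, 0, 0], [0, 0, 0, 0, 0, 0, 0], [0, 0, 0, 0, 0, 0, 0], [0, 0, 0, 0, 0, 0, 0], [0, 0, 0, 0, 0, 0, 0], [0, 0, 0, 0, 0, 0, 0]]]}}

```text
time: 7.35
tool_pos: [0.4335, 0.1985, 0.2029]
ee_rot: [3.141, 0.0, 2.941]
wrist_force: [-0.3, 1.0, 2.3]
width: 0.0591
```

```bash
python3 -c "
from plan import *
plan(433.5,198.5,100,168.4)
"
```

```text
tip [433.6 198.6   3.7] yaw 168.51 w 59.1 F [-0.3  1.   2.3] t 7.3
d [-0.     0.    -0.963] rv [0.    0.    0.001] n 1
```

Request:
{"fn": "move_arm", "kwargs": {"increments": [[[0, 0, 0, -0.2, 0, 0, 0], [0, 0, 0, -0.5, 0, 0, 0], [0, 0, 0, -0.8, 0, 0, 0], [0, 0, 0, -0.95, 0, 0, 0], [0, 0, 0, -0.95, 0, 0, 0]]]}}

```text
time: 7.77
tool_pos: [0.4345, 0.1987, 0.3018]
ee_rot: [3.138, 0.007, 2.941]
wrist_force: [0.2, 0.8, -0.9]
width: 0.0594
```

```bash
python3 -c "
from plan import *
up(-85,0,100)
"
```

```text
w [528.3 -24.2]
tip [436.  199.2 102.6] yaw 168.52 w 59.4 F [ 0.2  0.8 -0.9] t 7.8
d [-1.363 -1.998  0.028] rv [ 0.002  0.005 -0.08 ] n 2
```

Request:
{"fn": "move_arm", "kwargs": {"increments": [[[0, -0.2, -0.3, 0, 0, 0, 0], [0, -0.44, -0.65, 0, 0, 0, 0], [0, -0.67, -0.97, 0, 0, 0, 0], [0, -0.67, -0.97, 0, 0, 0, 0]]]}}

```text
time: 8.1
tool_pos: [0.4813, 0.0849, 0.2957]
ee_rot: [-3.137, -0.0, 2.935]
wrist_force: [0.9, 0.4, -1.3]
width: 0.0595
```

Request:
{"fn": "move_arm", "kwargs": {"increments": [[[0, -0.22, -0.32, 0, 0, 0, -0.03], [0, -0.44, -0.65, 0, 0, 0, -0.06], [0, -0.67, -0.97, 0, 0, 0, -0.08], [0, -0.67, -0.97, 0, 0, 0, -0.08], [0, -0.67, -0.97, 0, 0, 0, -0.08], [0, -0.67, -0.97, 0, 0, 0, -0.08]]]}}

```text
time: 8.6
tool_pos: [0.5256, -0.018, 0.2959]
ee_rot: [3.14, -0.004, 3.066]
wrist_force: [1.1, 0.1, -1.7]
width: 0.0597
```

```bash
python3 -c "
from plan import *
up(-85,0,64)
"
```

```text
w [528.3 -24.2]
tip [524.9 -17.8  96.7] yaw 175.67 w 59.7 F [ 1.1  0.1 -1.7] t 8.6
d [-0.033 -0.06   0.326] rv [ 0.001 -0.002 -0.   ] n 1
```

Request:
{"fn": "move_arm", "kwargs": {"increments": [[[0, -0.03, -0.06, 0, 0, 0, 0], [0, -0.03, -0.06, 0.15, 0, 0, 0], [0, -0.03, -0.06, 0.25, 0, 0, 0], [0, -0.03, -0.06, 0.31, 0, 0, 0], [0, -0.03, -0.06, 0.31, 0, 0, 0], [0, -0.03, -0.06, 0.31, 0, 0, 0]]]}}

```text
time: 9.1
tool_pos: [0.5284, -0.024, 0.2661]
ee_rot: [3.141, -0.001, 3.068]
wrist_force: [0.6, -0.4, -1.6]
width: 0.0597
```

```bash
python3 -c "
from plan import *
up(-45,0,64)
s,_=robot.snapshot('scene')
cv2.imwrite('pics/b.png',cv2.resize(s[150:270,260:400],None,fx=5,fy=5,interpolation=cv2.INTER_CUBIC)[:,:,::-1])
"
```

```text
w [568.2 -27.2]
tip [528.1 -24.   66.9] yaw 175.77 w 59.7 F [ 0.6 -0.4 -1.6] t 9.1
d [-0.4   -0.002  0.028] rv [ 0.    -0.001  0.001] n 1
```

View pics/b.png

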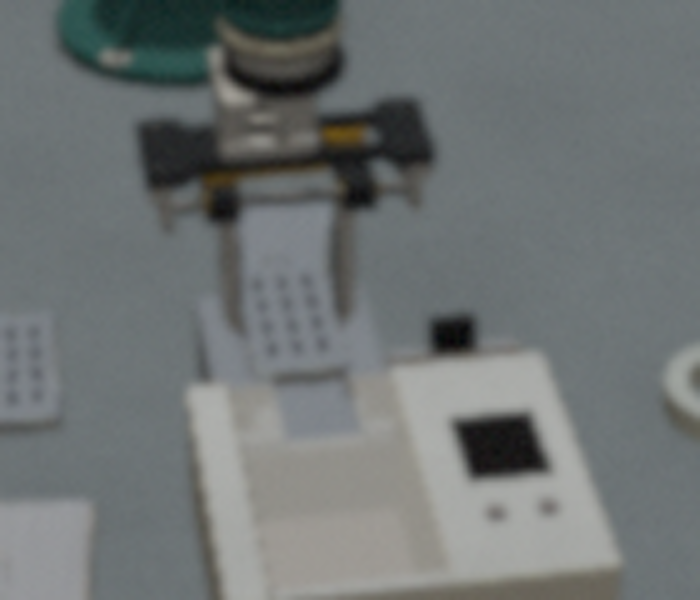

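The picture shows the cassette held just short of the slot at about (290,320) and aligned with it. The tab is at (452,332), which is open. Next I slide it in.

Request:
{"fn": "move_arm", "kwargs": {"increments": [[[0, -0.05, 0, 0.03, 0, 0, 0], [0, -0.12, 0, 0.03, 0, 0, 0], [0, -0.2, 0, 0.03, 0, 0, 0], [0, -0.28, 0, 0.03, 0, 0, 0], [0, -0.36, 0, 0.03, 0, 0, 0], [0, -0.4, 0, 0.03, 0, 0, 0], [0, -0.4, 0, 0.04, 0, 0, 0], [0, -0.4, 0, 0.04, 0, 0, 0]]]}}

```text
time: 9.82
tool_pos: [0.5688, -0.0276, 0.2622]
ee_rot: [3.141, -0.001, 3.067]
wrist_force: [0.9, 0.4, -1.8]
width: 0.0597
```

```bash
python3 -c "
from plan import *
up(-45,0,62)
"
```

```text
w [568.2 -27.2]
tip [568.6 -27.6  63. ] yaw 175.71 w 59.7 F [ 0.9  0.4 -1.8] t 9.8
d [0.006 0.004 0.01 ] rv [ 0.    -0.001  0.   ] n 1
```

Request:
{"fn": "move_arm", "kwargs": {"increments": [[[0, -0.08, 0, 0, 0, 0, 0], [0, -0.16, 0, 0.01, 0, 0, 0], [0, -0.23, 0, 0.01, 0, 0, 0], [0, -0.23, 0, 0.01, 0, 0, 0], [0.8, -0.23, 0, 0.01, 0, 0, 0], [0.8, -0.23, 0, 0.01, 0, 0, 0], [0.8, -0.23, 0, 0.01, 0, 0, 0], [0.8, -0.23, 0, 0.01, 0, 0, 0]]]}}

```text
time: 10.48
tool_pos: [0.5914, -0.0293, 0.2621]
ee_rot: [3.142, 0.001, 3.067]
wrist_force: [0.0, -0.3, -0.9]
width: 0.0752
```

```bash
python3 -c "
from plan import *
up(-105,0,130)
"
```

```text
w [508.4 -22.7]
tip [591.5 -29.3  62.9] yaw 175.71 w 75.2 F [ 0.  -0.3 -0.9] t 10.5
d [ 0.832  0.003 -0.672] rv [0. 0. 0.] n 1
```

Lift, move back and close, then go down behind the cassette.

Request:
{"fn": "move_arm", "kwargs": {"increments": [[[0.8, 0, 0, -0.3, 0, 0, 0], [0.8, 0, 0, -0.5, 0, 0, 0], [0, 0.3, 0, -0.5, 0, 0, 0], [0, 0.6, 0, -0.5, 0, 0, 0], [0, 0.83, 0, -0.5, 0, 0, 0], [0, 0.83, 0, -0.5, 0, 0, 0], [0, 0.83, 0, -0.5, 0, 0, 0], [0, 0.83, 0, -0.5, 0, 0, 0]]]}}

```text
time: 11.15
tool_pos: [0.5091, -0.0232, 0.3122]
ee_rot: [-3.142, 0.002, 3.067]
wrist_force: [0.4, -0.2, 0.2]
width: 0.0385
```

```bash
python3 -c "
from plan import *
up(-105,0,61)
"
```

```text
w [508.4 -22.7]
tip [509.4 -23.2 113. ] yaw 175.71 w 38.5 F [ 0.4 -0.2  0.2] t 11.2
d [0.008 0.004 0.52 ] rv [-0.     0.001  0.   ] n 1
```

Request:
{"fn": "move_arm", "kwargs": {"increments": [[[0, 0, 0, 0, 0, 0, 0], [0, 0, 0, 0.1, 0, 0, 0], [0, 0, 0, 0.2, 0, 0, 0], [0, 0, 0, 0.35, 0, 0, 0], [0, 0, 0, 0.45, 0, 0, 0], [0, 0, 0, 0.51, 0, 0, 0], [0, 0, 0, 0.51, 0, 0, 0], [0, 0, 0, 0.51, 0, 0, 0]]]}}

```text
time: 11.82
tool_pos: [0.5088, -0.0231, 0.2601]
ee_rot: [3.141, -0.001, 3.067]
wrist_force: [0.2, -0.4, 0.4]
width: 0.0007
```

```bash
python3 -c "
from plan import *
up(40,0,61)
s,_=robot.snapshot('scene')
cv2.imwrite('pics/c.png',cv2.resize(s[150:270,260:400],None,fx=5,fy=5,interpolation=cv2.INTER_CUBIC)[:,:,::-1])
"
```

```text
w [653.  -33.6]
tip [508.6 -23.1  60.9] yaw 175.72 w 0.7 F [ 0.2 -0.4  0.4] t 11.8
d [-1.446  0.003 -0.002] rv [ 0.    -0.001  0.   ] n 2
```

View pics/c.png

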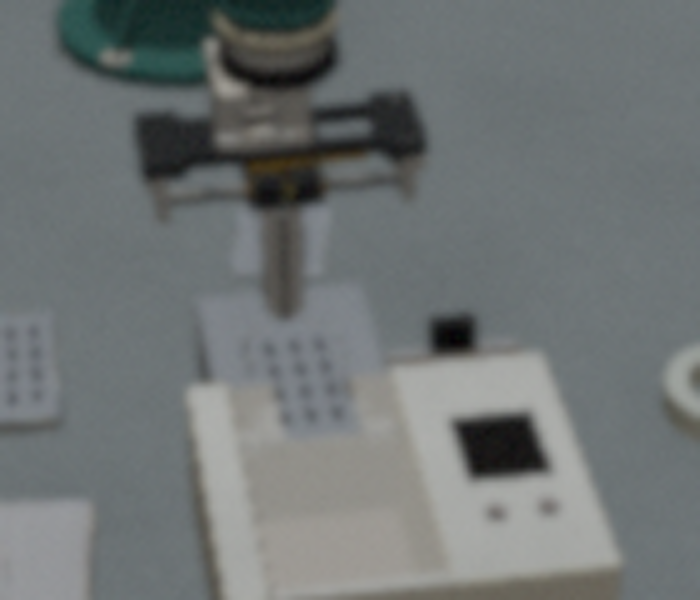

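The cassette lies on the deck with its front through the slot, around (310,385). Now I push.

Request:
{"fn": "move_arm", "kwargs": {"increments": [[[0, -0.1, 0, 0, 0, 0, 0], [0, -0.2, 0, 0, 0, 0, 0], [0, -0.32, 0, 0, 0, 0, 0], [0, -0.45, 0, 0, 0, 0, 0], [0, -0.58, 0, 0, 0, 0, 0], [0, -0.72, 0, 0, 0, 0, 0], [0, -0.85, 0, 0, 0, 0, 0], [0, -0.95, 0, 0, 0, 0, 0]]]}}

```text
time: 12.53
tool_pos: [0.6052, -0.0304, 0.261]
ee_rot: [3.142, 0.001, 3.067]
wrist_force: [-0.5, 0.1, 0.6]
width: 0.0004
```

```bash
python3 -c "
from plan import *
up(40,0,61)
"
```

```text
w [653.  -33.6]
tip [605.4 -30.4  61.8] yaw 175.71 w 0.4 F [-0.5  0.1  0.6] t 12.5
d [-0.479  0.004  0.009] rv [0.    0.001 0.   ] n 1
```

Request:
{"fn": "move_arm", "kwargs": {"increments": [[[0, -0.12, 0, 0, 0, 0, 0], [0, -0.25, 0, 0, 0, 0, 0], [0, -0.37, 0, 0, 0, 0, 0], [0, -0.48, 0, 0, 0, 0, 0], [0, -0.48, 0, 0, 0, 0, 0], [0, -0.48, 0, 0, 0, 0, 0]]]}}

```text
time: 13.03
tool_pos: [0.6522, -0.0339, 0.2605]
ee_rot: [3.141, 0.0, 3.067]
wrist_force: [0.3, 0.4, 0.1]
width: 0.0006
```

```bash
python3 -c "
from plan import *
up(40,0,61)
s,_=robot.snapshot('scene')
cv2.imwrite('pics/d.png',cv2.resize(s[150:270,260:400],None,fx=5,fy=5,interpolation=cv2.INTER_CUBIC)[:,:,::-1])
"
```

```text
w [653.  -33.6]
tip [652.2 -33.9  61.3] yaw 175.71 w 0.6 F [0.3 0.4 0.1] t 13.0
d [-0.008  0.004  0.003] rv [0. 0. 0.] n 1
```

View pics/d.png

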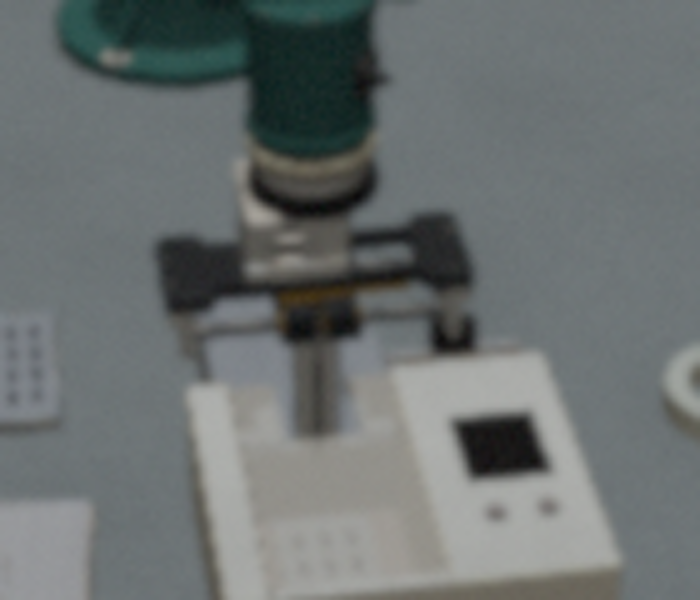

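The first cassette is in the bin; its holes show at (325,550). Next is the one at (453,-198).

Request:
{"fn": "move_arm", "kwargs": {"increments": [[[0, 0, 0, -0.3, 0, 0, 0], [0, 0, 0, -0.6, 0, 0, 0], [0, 0, 0, -0.9, 0, 0, 0], [0, 0, 0, -0.9, 0, 0, 0], [0, 0, 0, -0.9, 0, 0, 0]]]}}

```text
time: 13.5
tool_pos: [0.6513, -0.0337, 0.3542]
ee_rot: [-3.141, 0.006, 3.067]
wrist_force: [0.1, -0.2, 0.2]
width: 0.001
```

```bash
python3 -c "
from plan import *
p,P=top()
pr(rects(P,.005,.02,(.25,.6),(-.45,.55),.012))
plan(453,-197.8,130,180-6)
"
```

```text
466.8 347.3 119.6 61.2 -10.8 466.5 347.2 -11.8 11.4 539.0
461.9 -357.1 121.7 64.9 4.9 462.4 -355.5 3.2 11.5 544.0
451.4 499.0 119.6 61.7 13.7 451.2 499.1 13.8 11.3 547.0
454.6 -198.0 121.8 61.0 -6.0 453.2 -197.8 -6.6 11.8 543.0
285.8 -332.9 118.9 60.1 -46.5 290.5 -335.8 -55.0 11.9 505.0
tip [651.4 -33.8 152.4] yaw 175.72 w 0.4 F [-0.7 -0.8 -0.2] t 13.6
d [ 1.852 -1.784  0.22 ] rv [-0.     0.001  0.019] n 2
```

Request:
{"fn": "move_arm", "kwargs": {"increments": [[[1, 0.93, -0.89, 0, 0, 0, 0], [1, 0.93, -0.89, 0, 0, 0, 0], [1, 0.93, -0.89, 0, 0, 0, 0], [1, 0.93, -0.89, 0, 0, 0, 0]]]}}

```text
time: 13.88
tool_pos: [0.5475, -0.1183, 0.3475]
ee_rot: [-3.141, -0.008, 3.062]
wrist_force: [0.7, 0.7, -0.2]
width: 0.0234
```

Request:
{"fn": "move_arm", "kwargs": {"increments": [[[1, 0.93, -0.89, 0.2, 0, 0, 0.02], [1, 0.93, -0.89, 0.2, 0, 0, 0.02], [1, 0.93, -0.89, 0.2, 0, 0, 0.02], [1, 0.93, -0.89, 0.5, 0, 0, 0.02], [1, 0.93, -0.89, 0.7, 0, 0, 0.02], [1, 0.93, -0.89, 0.7, 0, 0, 0.02], [1, 0.93, -0.89, 0.7, 0, 0, 0.02]]]}}

```text
time: 14.47
tool_pos: [0.4519, -0.1969, 0.2784]
ee_rot: [3.139, -0.005, 3.035]
wrist_force: [0.3, -0.3, 0.5]
width: 0.0702
```

```bash
python3 -c "
from plan import *
plan(453.2,-197.8,4,180-6.2)
"
```

```text
tip [ 451.  -196.3   79.2] yaw 173.9 w 70.2 F [ 0.3 -0.3  0.5] t 14.5
d [-0.017 -0.009  0.752] rv [ 0.002 -0.003  0.001] n 1
```

Request:
{"fn": "move_arm", "kwargs": {"increments": [[[1, 0, -0.01, 0, 0, 0, 0], [1, 0, -0.01, 0, 0, 0, 0], [1, 0, -0.01, 0.2, 0, 0, 0], [1, 0, -0.01, 0.4, 0, 0, 0], [1, 0, -0.01, 0.6, 0, 0, 0], [1, 0, -0.01, 0.72, 0, 0, 0], [1, 0, -0.01, 0.72, 0, 0, 0], [1, 0, -0.01, 0.72, 0, 0, 0]]]}}

```text
time: 15.13
tool_pos: [0.453, -0.1982, 0.2093]
ee_rot: [-3.141, 0.001, 3.036]
wrist_force: [-0.5, 0.1, -0.2]
width: 0.0941
```

```bash
python3 -c "
from plan import *
plan(453.2,-197.8,4,180-6.2)
"
```

```text
tip [ 453.1 -198.3   10.1] yaw 173.96 w 94.1 F [-0.5  0.1 -0.2] t 15.1
d [-0.001  0.005  0.061] rv [-0.     0.     0.002] n 1
```

Request:
{"fn": "move_arm", "kwargs": {"increments": [[[1, 0, 0, 0.06, 0, 0, 0], [0.9, 0, 0, 0.06, 0, 0, 0], [0, 0, 0, 0.06, 0, 0, 0], [0, 0, 0, 0.06, 0, 0, 0], [0, 0, 0, 0.06, 0, 0, 0], [0, 0, 0, 0.06, 0, 0, 0], [0, 0, 0, 0.06, 0, 0, 0], [0, 0, 0, 0.06, 0, 0, 0]]]}}

```text
time: 15.8
tool_pos: [0.4525, -0.1984, 0.203]
ee_rot: [3.142, 0.001, 3.035]
wrist_force: [0.1, -0.2, 1.8]
width: 0.0593
```

Request:
{"fn": "move_arm", "kwargs": {"increments": [[[0, 0, 0, 0, 0, 0, 0], [0, 0, 0, 0, 0, 0, 0], [0, 0, 0, -0.2, 0, 0, 0], [0, 0, 0, -0.5, 0, 0, 0], [0, 0, 0, -0.8, 0, 0, 0], [0, 0, 0, -0.95, 0, 0, 0], [0, 0, 0, -0.95, 0, 0, 0]]]}}

```text
time: 16.38
tool_pos: [0.4534, -0.199, 0.3019]
ee_rot: [-3.138, 0.008, 3.035]
wrist_force: [0.3, -0.1, -0.0]
width: 0.0593
```

```bash
python3 -c "
from plan import *
up(-85,0,85)
"
```

```text
w [528.3 -24.2]
tip [ 454.8 -199.8  102.7] yaw 173.92 w 59.3 F [ 0.3 -0.1 -0. ] t 16.4
d [-0.558  1.818  0.175] rv [-0.002  0.005 -0.02 ] n 2
```

Request:
{"fn": "move_arm", "kwargs": {"increments": [[[0, -0.1, 0.3, 0, 0, 0, 0], [0, -0.2, 0.6, 0, 0, 0, 0], [0, -0.28, 0.91, 0, 0, 0, 0], [0, -0.28, 0.91, 0, 0, 0, 0]]]}}

```text
time: 16.72
tool_pos: [0.4906, -0.1069, 0.2955]
ee_rot: [3.138, -0.003, 3.04]
wrist_force: [-0.4, -0.3, -0.8]
width: 0.0596
```

Request:
{"fn": "move_arm", "kwargs": {"increments": [[[0, -0.1, 0.3, 0, 0, 0, -0.01], [0, -0.2, 0.6, 0.03, 0, 0, -0.02], [0, -0.28, 0.91, 0.07, 0, 0, -0.02], [0, -0.28, 0.91, 0.15, 0, 0, -0.02], [0, -0.28, 0.91, 0.15, 0, 0, -0.02], [0, -0.28, 0.91, 0.15, 0, 0, -0.02]]]}}

```text
time: 17.22
tool_pos: [0.5267, -0.0237, 0.2805]
ee_rot: [-3.141, -0.004, 3.067]
wrist_force: [-0.2, -0.2, -1.7]
width: 0.0596
```

```bash
python3 -c "
from plan import *
up(-85,0,64)
"
```

```text
w [528.3 -24.2]
tip [525.9 -23.8  81.3] yaw 175.73 w 59.6 F [-0.2 -0.2 -1.7] t 17.2
d [-0.017 -0.004  0.173] rv [-0.    -0.003  0.   ] n 1
```

Request:
{"fn": "move_arm", "kwargs": {"increments": [[[0, -0.02, 0, 0.08, 0, 0, 0], [0, -0.02, 0, 0.15, 0, 0, 0], [0, -0.02, 0, 0.17, 0, 0, 0], [0, -0.02, 0, 0.17, 0, 0, 0], [0, -0.1, 0, 0.17, 0, 0, 0], [0, -0.2, 0, 0.17, 0, 0, 0], [0, -0.3, 0, 0.17, 0, 0, 0], [0, -0.4, 0, 0.17, 0, 0, 0]]]}}

```text
time: 17.88
tool_pos: [0.5687, -0.0266, 0.2661]
ee_rot: [-3.142, 0.001, 3.067]
wrist_force: [0.2, 0.2, -0.3]
width: 0.0598
```

```bash
python3 -c "
from plan import *
up(-22,0,63)
"
```

```text
w [591.2 -29. ]
tip [569.  -26.6  66.9] yaw 175.71 w 59.8 F [ 0.2  0.2 -0.3] t 17.9
d [-0.225 -0.007  0.04 ] rv [-0.     0.001  0.   ] n 1
```

Request:
{"fn": "move_arm", "kwargs": {"increments": [[[0, -0.08, 0, 0.02, 0, 0, 0], [0, -0.16, 0, 0.04, 0, 0, 0], [0, -0.22, 0, 0.04, 0, 0, 0], [0, -0.22, 0, 0.04, 0, 0, 0], [0.8, -0.22, 0, 0.04, 0, 0, 0], [0.8, -0.22, 0, 0.04, 0, 0, 0], [0.8, -0.22, 0, 0.04, 0, 0, 0], [0.8, -0.22, 0, 0.04, 0, 0, 0]]]}}

```text
time: 18.55
tool_pos: [0.589, -0.0279, 0.262]
ee_rot: [3.142, 0.0, 3.067]
wrist_force: [0.5, 0.5, -0.5]
width: 0.0753
```

Request:
{"fn": "move_arm", "kwargs": {"increments": [[[0.8, 0, 0, -0.3, 0, 0, 0], [0.8, 0, 0, -0.5, 0, 0, 0], [0, 0.3, 0, -0.5, 0, 0, 0], [0, 0.6, 0, -0.5, 0, 0, 0], [0, 0.84, 0, -0.5, 0, 0, 0], [0, 0.84, 0, -0.5, 0, 0, 0], [0, 0.84, 0, -0.5, 0, 0, 0], [0, 0.84, 0, -0.5, 0, 0, 0]]]}}

```text
time: 19.22
tool_pos: [0.5058, -0.0218, 0.3123]
ee_rot: [-3.142, 0.002, 3.067]
wrist_force: [0.4, -0.1, -0.1]
width: 0.0387
```

Request:
{"fn": "move_arm", "kwargs": {"increments": [[[0, 0, 0, 0, 0, 0, 0], [0, 0, 0, 0.1, 0, 0, 0], [0, 0, 0, 0.2, 0, 0, 0], [0, 0, 0, 0.35, 0, 0, 0], [0, 0, 0, 0.45, 0, 0, 0], [0, 0, 0, 0.5, 0, 0, 0], [0, 0, 0, 0.5, 0, 0, 0], [0, 0, 0, 0.5, 0, 0, 0]]]}}

```text
time: 19.88
tool_pos: [0.5055, -0.0217, 0.2611]
ee_rot: [3.141, -0.001, 3.067]
wrist_force: [-1.1, 0.1, 0.6]
width: 0.0007
```

```bash
python3 -c "
from plan import *
up(40,0,61)
s,_=robot.snapshot('scene')
cv2.imwrite('pics/e.png',cv2.resize(s[150:270,260:400],None,fx=5,fy=5,interpolation=cv2.INTER_CUBIC)[:,:,::-1])
"
```

```text
w [653.  -33.6]
tip [505.3 -21.7  61.9] yaw 175.71 w 0.7 F [-1.1  0.1  0.6] t 19.9
d [-1.479 -0.008  0.008] rv [ 0.    -0.001  0.   ] n 2
```

View pics/e.png

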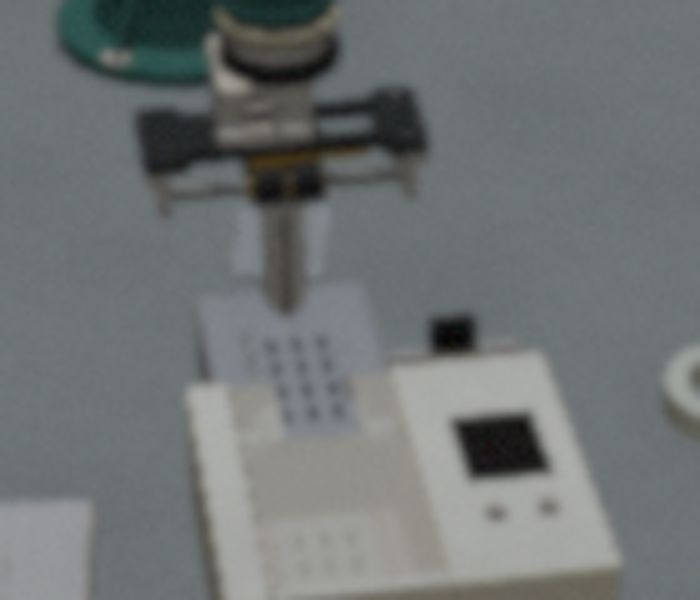

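The second cassette is placed in the slot at about (310,385). Pushing it through.

Request:
{"fn": "move_arm", "kwargs": {"increments": [[[0, -0.1, -0.01, 0, 0, 0, 0], [0, -0.2, -0.01, 0, 0, 0, 0], [0, -0.32, -0.01, 0, 0, 0, 0], [0, -0.45, -0.01, 0, 0, 0, 0], [0, -0.58, -0.01, 0, 0, 0, 0], [0, -0.72, -0.01, 0, 0, 0, 0], [0, -0.85, -0.01, 0, 0, 0, 0], [0, -0.98, -0.01, 0, 0, 0, 0]]]}}

```text
time: 20.6
tool_pos: [0.6047, -0.0302, 0.2622]
ee_rot: [-3.142, 0.001, 3.067]
wrist_force: [-0.1, -0.5, 0.3]
width: 0.0004
```

Request:
{"fn": "move_arm", "kwargs": {"increments": [[[0, -0.12, 0, 0, 0, 0, 0], [0, -0.25, 0, 0, 0, 0, 0], [0, -0.37, 0, 0, 0, 0, 0], [0, -0.48, 0, 0, 0, 0, 0], [0, -0.48, 0, 0, 0, 0, 0], [0, -0.48, 0, 0, 0, 0, 0]]]}}

```text
time: 21.1
tool_pos: [0.6519, -0.0338, 0.2617]
ee_rot: [3.142, 0.001, 3.067]
wrist_force: [0.3, 0.5, -0.3]
width: 0.0004
```

```bash
python3 -c "
from plan import *
up(40,0,61)
s,_=robot.snapshot('scene')
cv2.imwrite('pics/f.png',cv2.resize(s[150:270,260:400],None,fx=5,fy=5,interpolation=cv2.INTER_CUBIC)[:,:,::-1])
"
```

```text
w [653.  -33.6]
tip [652.  -33.8  62.5] yaw 175.71 w 0.4 F [ 0.3  0.5 -0.3] t 21.1
d [-0.011  0.002  0.015] rv [0. 0. 0.] n 1
```

View pics/f.png

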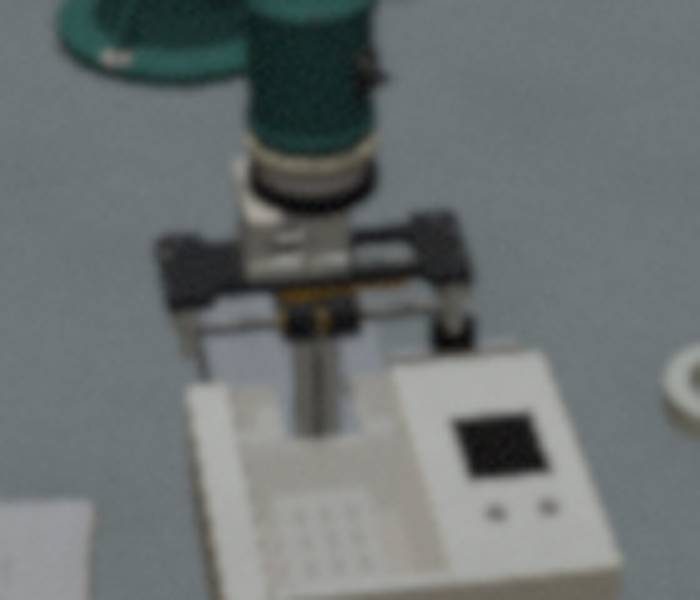

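The second cassette is in the bin, stacked around (325,540). I'll rise and re-measure.

Request:
{"fn": "move_arm", "kwargs": {"increments": [[[0, 0, 0, -0.3, 0, 0, 0], [0, 0, 0, -0.6, 0, 0, 0], [0, 0, 0, -0.9, 0, 0, 0], [0, 0, 0, -0.9, 0, 0, 0], [0, 0, 0, -0.9, 0, 0, 0]]]}}

```text
time: 21.57
tool_pos: [0.6509, -0.0336, 0.3552]
ee_rot: [-3.141, 0.006, 3.067]
wrist_force: [-0.5, 0.7, -0.1]
width: 0.0005
```

```bash
python3 -c "
from plan import *
p,P=top()
pr(rects(P,.005,.02,(.25,.6),(-.45,.55),.012))
plan(462.4,-355.5,140,180+4)
"
```

```text
466.6 346.7 119.9 62.4 -11.8 466.7 347.0 -12.1 11.7 540.0
461.2 -356.9 123.2 64.1 3.9 461.7 -355.3 4.5 11.6 548.0
451.8 499.1 120.1 62.0 14.4 451.5 499.2 14.4 11.3 540.0
285.8 -332.9 118.9 60.2 -46.5 290.3 -335.9 -55.4 11.7 504.0
tip [651.  -33.6 153.3] yaw 175.71 w 0.4 F [0.7 0.4 0. ] t 21.6
d [ 1.637 -3.351  0.131] rv [-0.     0.001 -0.092] n 4
```

Request:
{"fn": "move_arm", "kwargs": {"increments": [[[0.5, 0.41, -0.84, 0, 0, 0, 0], [0.5, 0.41, -0.84, 0, 0, 0, 0], [0.5, 0.41, -0.84, 0, 0, 0, 0]]]}}

```text
time: 21.87
tool_pos: [0.6013, -0.1177, 0.3491]
ee_rot: [-3.14, -0.006, 3.063]
wrist_force: [1.6, 0.9, -0.4]
width: 0.0167
```

Request:
{"fn": "move_arm", "kwargs": {"increments": [[[1, 0.41, -0.84, 0, 0, 0, 0], [1, 0.41, -0.84, 0, 0, 0, 0], [1, 0.41, -0.84, 0, 0, 0, 0]]]}}

```text
time: 22.12
tool_pos: [0.554, -0.1987, 0.3494]
ee_rot: [-3.14, -0.005, 3.062]
wrist_force: [0.8, -0.2, -0.0]
width: 0.037
```

Request:
{"fn": "move_arm", "kwargs": {"increments": [[[1, 0.41, -0.84, 0, 0, 0, 0], [1, 0.41, -0.84, 0, 0, 0, 0], [1, 0.41, -0.84, 0, 0, 0, 0]]]}}

```text
time: 22.37
tool_pos: [0.5069, -0.2792, 0.3497]
ee_rot: [-3.141, -0.004, 3.062]
wrist_force: [-0.3, -0.3, -0.3]
width: 0.0572
```

Request:
{"fn": "move_arm", "kwargs": {"increments": [[[1, 0.41, -0.84, 0, 0, 0, -0.05], [1, 0.41, -0.84, 0, 0, 0, -0.095], [1, 0.41, -0.84, 0.1, 0, 0, -0.095], [1, 0.41, -0.84, 0.4, 0, 0, -0.095], [1, 0.41, -0.84, 0.6, 0, 0, -0.095], [1, 0.41, -0.84, 0.6, 0, 0, -0.095], [1, 0.41, -0.84, 0.6, 0, 0, -0.095]]]}}

```text
time: 22.95
tool_pos: [0.4623, -0.3554, 0.2891]
ee_rot: [3.137, -0.003, -3.067]
wrist_force: [-0.3, -0.2, 0.2]
width: 0.0939
```

```bash
python3 -c "
from plan import *
plan(462.0,-355.3,4,180+4.4)
"
```

```text
tip [ 461.5 -354.6   89.9] yaw -175.74 w 93.9 F [-0.3 -0.2  0.2] t 22.9
d [-0.    -0.002  0.859] rv [ 0.003 -0.002 -0.002] n 1
```

Request:
{"fn": "move_arm", "kwargs": {"increments": [[[1, 0, 0, 0.25, 0, 0, 0], [1, 0, 0, 0.5, 0, 0, 0], [1, 0, 0, 0.7, 0, 0, 0], [1, 0, 0, 0.82, 0, 0, 0], [1, 0, 0, 0.82, 0, 0, 0], [1, 0, 0, 0.82, 0, 0, 0], [1, 0, 0, 0.82, 0, 0, 0]]]}}

```text
time: 23.53
tool_pos: [0.4632, -0.3568, 0.2118]
ee_rot: [-3.139, 0.003, -3.067]
wrist_force: [0.7, 0.0, 0.6]
width: 0.0941
```

```bash
python3 -c "
from plan import *
plan(462.0,-355.3,4,180+4.4)
"
```

```text
tip [ 463.7 -357.3   12.6] yaw -175.72 w 94.1 F [0.7 0.  0.6] t 23.5
d [0.011 0.016 0.086] rv [-0.002  0.002 -0.001] n 1
```

Request:
{"fn": "move_arm", "kwargs": {"increments": [[[1, 0, 0, 0.06, 0, 0, 0], [1, 0, 0, 0.06, 0, 0, 0], [0, 0, 0, 0.06, 0, 0, 0], [0, 0, 0, 0.06, 0, 0, 0], [0, 0, 0, 0.06, 0, 0, 0], [0, 0, 0, 0.06, 0, 0, 0], [0, 0, 0, 0.06, 0, 0, 0], [0, 0, 0, 0.06, 0, 0, 0]]]}}

```text
time: 24.2
tool_pos: [0.4624, -0.3564, 0.2037]
ee_rot: [-3.142, 0.0, -3.067]
wrist_force: [0.2, -0.2, 0.8]
width: 0.0592
```

```bash
python3 -c "
from plan import *
plan(462.0,-355.3,4,180+4.4)
"
```

```text
tip [ 462.4 -356.4    4.5] yaw -175.74 w 59.2 F [ 0.2 -0.2  0.8] t 24.2
d [0.003 0.012 0.005] rv [-0.     0.    -0.002] n 1
```

Request:
{"fn": "move_arm", "kwargs": {"increments": [[[0, 0, 0, 0, 0, 0, 0], [0, 0, 0, 0, 0, 0, 0], [0, 0, 0, -0.2, 0, 0, 0], [0, 0, 0, -0.5, 0, 0, 0], [0, 0, 0, -0.8, 0, 0, 0], [0, 0, 0, -0.95, 0, 0, 0], [0, 0, 0, -0.95, 0, 0, 0]]]}}

```text
time: 24.78
tool_pos: [0.4632, -0.3571, 0.3036]
ee_rot: [-3.135, 0.006, -3.067]
wrist_force: [0.3, -0.2, 0.1]
width: 0.0595
```

```bash
python3 -c "
from plan import *
up(-85,0,85)
"
```

```text
w [528.3 -24.2]
tip [ 464.5 -358.4  104.5] yaw -175.73 w 59.5 F [ 0.3 -0.2  0.1] t 24.8
d [-0.897  3.273  0.178] rv [-0.004  0.004  0.095] n 4
```

Request:
{"fn": "move_arm", "kwargs": {"increments": [[[0, -0.08, 0.3, 0, 0, 0, 0], [0, -0.15, 0.55, 0, 0, 0, 0], [0, -0.22, 0.82, 0, 0, 0, 0]]]}}

```text
time: 25.03
tool_pos: [0.4778, -0.2722, 0.2965]
ee_rot: [3.139, -0.002, -3.069]
wrist_force: [-0.5, -0.1, -1.2]
width: 0.0597
```

Request:
{"fn": "move_arm", "kwargs": {"increments": [[[0, -0.08, 0.28, 0, 0, 0, 0], [0, -0.15, 0.55, 0, 0, 0, 0], [0, -0.22, 0.82, 0, 0, 0, 0]]]}}

```text
time: 25.28
tool_pos: [0.4936, -0.1881, 0.2965]
ee_rot: [3.14, -0.003, -3.067]
wrist_force: [0.2, 0.5, 0.0]
width: 0.0596
```

Request:
{"fn": "move_arm", "kwargs": {"increments": [[[0, -0.08, 0.28, 0, 0, 0, 0.03], [0, -0.15, 0.55, 0, 0, 0, 0.06], [0, -0.22, 0.82, 0, 0, 0, 0.095], [0, -0.22, 0.82, 0, 0, 0, 0.095], [0, -0.22, 0.82, 0, 0, 0, 0.095]]]}}

```text
time: 25.7
tool_pos: [0.5096, -0.1049, 0.2969]
ee_rot: [3.141, -0.003, 3.07]
wrist_force: [-0.6, -0.9, -1.2]
width: 0.06
```

```bash
python3 -c "
from plan import *
up(-85,0,80)
"
```

```text
w [528.3 -24.2]
tip [ 509.  -104.8   97.7] yaw 175.91 w 60.0 F [-0.6 -0.9 -1.2] t 25.7
d [-0.13   0.818  0.177] rv [ 0.    -0.002  0.002] n 1
```

Request:
{"fn": "move_arm", "kwargs": {"increments": [[[0, -0.05, 0.3, 0, 0, 0, 0], [0, -0.1, 0.6, 0, 0, 0, 0], [0, -0.13, 0.81, 0.05, 0, 0, 0], [0, -0.13, 0.81, 0.17, 0, 0, 0], [0, -0.13, 0.81, 0.3, 0, 0, 0], [0, -0.13, 0.81, 0.31, 0, 0, 0], [0, -0.13, 0.81, 0.31, 0, 0, 0]]]}}

```text
time: 26.28
tool_pos: [0.5282, -0.0277, 0.2655]
ee_rot: [-3.141, -0.004, 3.066]
wrist_force: [-0.2, 0.3, -0.7]
width: 0.0598
```

```bash
python3 -c "
from plan import *
up(-22,0,64)
s,_=robot.snapshot('scene')
cv2.imwrite('pics/g.png',cv2.resize(s[150:270,260:400],None,fx=5,fy=5,interpolation=cv2.INTER_CUBIC)[:,:,::-1])
"
```

```text
w [591.2 -29. ]
tip [527.3 -27.7  66.3] yaw 175.64 w 59.8 F [-0.2  0.3 -0.7] t 26.3
d [-0.629  0.035  0.02 ] rv [-0.    -0.003 -0.001] n 1
```

View pics/g.png

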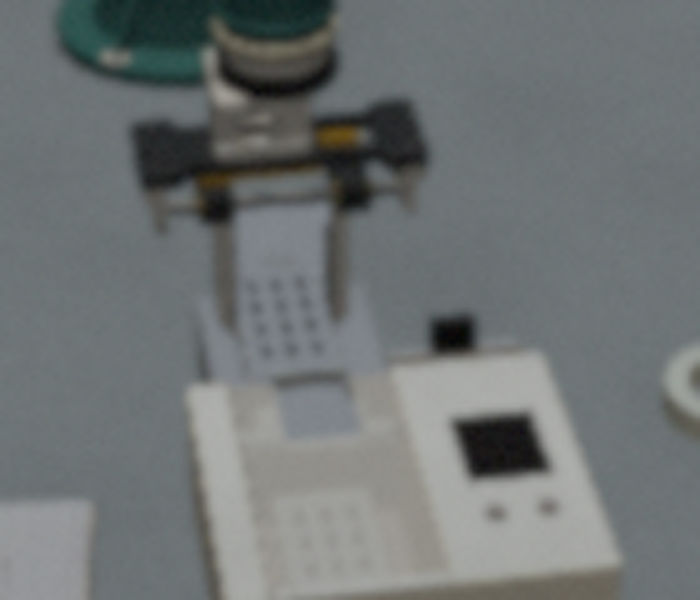

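The third cassette is held in front of the slot around (285,315), about 3 mm right of centre. I'll correct sideways, then slide it in.

Request:
{"fn": "move_arm", "kwargs": {"increments": [[[0, 0, 0.035, 0, 0, 0, 0], [0, 0, 0.035, 0.02, 0, 0, 0], [0, -0.1, 0.035, 0.02, 0, 0, 0], [0, -0.2, 0.035, 0.02, 0, 0, 0], [0, -0.3, 0.035, 0.02, 0, 0, 0], [0, -0.4, 0.035, 0.02, 0, 0, 0], [0, -0.52, 0.035, 0.02, 0, 0, 0], [0, -0.62, 0.035, 0.02, 0, 0, 0]]]}}

```text
time: 27.0
tool_pos: [0.5927, -0.0277, 0.2658]
ee_rot: [-3.142, 0.001, 3.067]
wrist_force: [0.3, 0.6, -1.6]
width: 0.0595
```

```bash
python3 -c "
from plan import *
up(-22,0,63)
"
```

```text
w [591.2 -29. ]
tip [592.9 -27.7  66.6] yaw 175.72 w 59.5 F [ 0.3  0.6 -1.6] t 27.0
d [ 0.015 -0.014  0.036] rv [-0.     0.001  0.   ] n 1
```

Request:
{"fn": "move_arm", "kwargs": {"increments": [[[0, 0, -0.01, 0.02, 0, 0, 0], [0, 0, -0.01, 0.03, 0, 0, 0], [0, 0, -0.01, 0.03, 0, 0, 0], [0.8, 0, -0.01, 0.03, 0, 0, 0], [0.8, 0, -0.01, 0.03, 0, 0, 0], [0.8, 0, -0.01, 0.03, 0, 0, 0], [0.8, 0, -0.01, 0.03, 0, 0, 0]]]}}

```text
time: 27.58
tool_pos: [0.5908, -0.0285, 0.2632]
ee_rot: [3.142, 0.001, 3.067]
wrist_force: [-0.2, -1.0, 0.1]
width: 0.0755
```

Request:
{"fn": "move_arm", "kwargs": {"increments": [[[0.8, 0, 0, -0.3, 0, 0, 0], [0.8, 0, 0, -0.5, 0, 0, 0], [0, 0.3, 0, -0.5, 0, 0, 0], [0, 0.6, 0, -0.5, 0, 0, 0], [0, 0.84, 0, -0.5, 0, 0, 0], [0, 0.84, 0, -0.5, 0, 0, 0], [0, 0.84, 0, -0.5, 0, 0, 0], [0, 0.84, 0, -0.5, 0, 0, 0]]]}}

```text
time: 28.25
tool_pos: [0.5076, -0.0223, 0.3133]
ee_rot: [-3.142, 0.002, 3.067]
wrist_force: [0.1, 0.9, -0.3]
width: 0.0384
```

Request:
{"fn": "move_arm", "kwargs": {"increments": [[[0, 0, 0, 0, 0, 0, 0], [0, 0, 0, 0.1, 0, 0, 0], [0, 0, 0, 0.2, 0, 0, 0], [0, 0, 0, 0.35, 0, 0, 0], [0, 0, 0, 0.45, 0, 0, 0], [0, 0, 0, 0.5, 0, 0, 0], [0, 0, 0, 0.5, 0, 0, 0], [0, 0, 0, 0.5, 0, 0, 0]]]}}

```text
time: 28.92
tool_pos: [0.5072, -0.0223, 0.2621]
ee_rot: [3.141, -0.001, 3.067]
wrist_force: [-0.4, -0.4, 0.3]
width: 0.0005
```

```bash
python3 -c "
from plan import *
up(40,0,61)
s,_=robot.snapshot('scene')
cv2.imwrite('pics/i.png',cv2.resize(s[150:270,260:400],None,fx=5,fy=5,interpolation=cv2.INTER_CUBIC)[:,:,::-1])
"
```

```text
w [653.  -33.6]
tip [507.  -22.2  62.9] yaw 175.71 w 0.5 F [-0.4 -0.4  0.3] t 28.9
d [-1.462 -0.004  0.018] rv [ 0.    -0.001  0.   ] n 2
```

View pics/i.png

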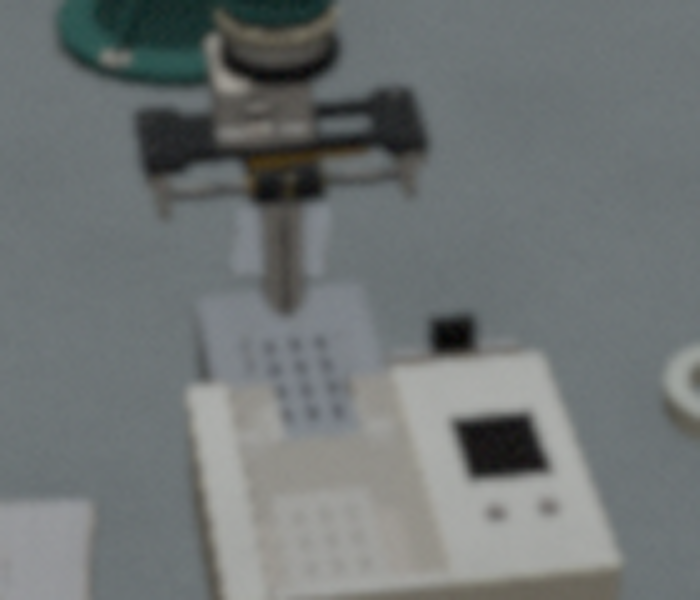

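The third cassette is in the slot at about (310,385). Pushing it through.

Request:
{"fn": "move_arm", "kwargs": {"increments": [[[0, -0.1, 0, 0.01, 0, 0, 0], [0, -0.2, 0, 0.01, 0, 0, 0], [0, -0.32, 0, 0.01, 0, 0, 0], [0, -0.45, 0, 0.01, 0, 0, 0], [0, -0.58, 0, 0.01, 0, 0, 0], [0, -0.72, 0, 0.01, 0, 0, 0], [0, -0.85, 0, 0.01, 0, 0, 0], [0, -0.98, 0, 0.01, 0, 0, 0]]]}}

```text
time: 29.63
tool_pos: [0.6065, -0.0297, 0.2622]
ee_rot: [-3.142, 0.001, 3.067]
wrist_force: [-0.8, -0.6, 0.3]
width: 0.0002
```

Request:
{"fn": "move_arm", "kwargs": {"increments": [[[0, -0.12, 0, 0, 0, 0, 0], [0, -0.25, 0, 0, 0, 0, 0], [0, -0.37, 0, 0, 0, 0, 0], [0, -0.48, 0, 0, 0, 0, 0], [0, -0.48, 0, 0, 0, 0, 0], [0, -0.48, 0, 0, 0, 0, 0]]]}}

```text
time: 30.13
tool_pos: [0.6536, -0.0333, 0.2616]
ee_rot: [3.142, 0.0, 3.067]
wrist_force: [0.3, 0.0, 1.4]
width: 0.0006
```

```bash
python3 -c "
from plan import *
up(40,0,61)
s,_=robot.snapshot('scene')
cv2.imwrite('pics/j.png',cv2.resize(s[150:270,260:400],None,fx=5,fy=5,interpolation=cv2.INTER_CUBIC)[:,:,::-1])
"
```

```text
w [653.  -33.6]
tip [653.7 -33.3  62.4] yaw 175.72 w 0.6 F [0.3 0.  1.4] t 30.1
d [ 0.006 -0.004  0.014] rv [0. 0. 0.] n 1
```

View pics/j.png

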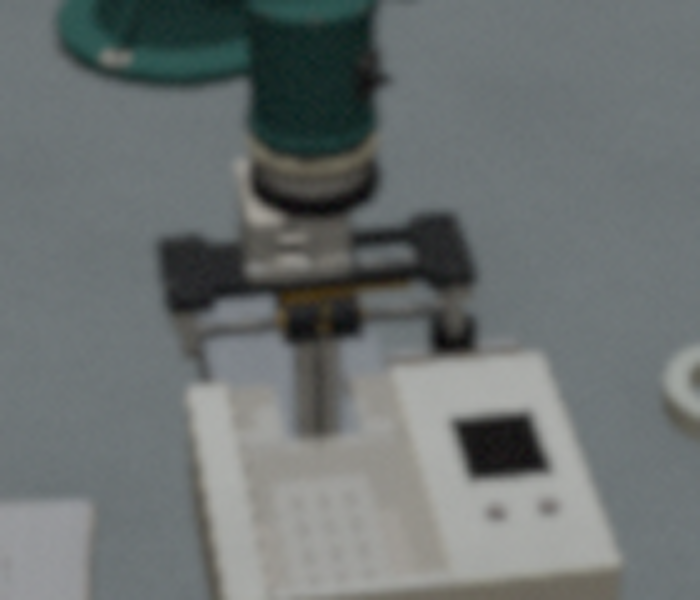

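The third cassette is in, around (325,535). I'll rise and go for the last one, after checking where it is now.

Request:
{"fn": "move_arm", "kwargs": {"increments": [[[0, 0, 0, -0.3, 0, 0, 0], [0, 0, 0, -0.6, 0, 0, 0], [0, 0, 0, -0.9, 0, 0, 0], [0, 0, 0, -0.9, 0, 0, 0], [0, 0, 0, -0.9, 0, 0, 0]]]}}

```text
time: 30.6
tool_pos: [0.6527, -0.0331, 0.3552]
ee_rot: [-3.141, 0.006, 3.067]
wrist_force: [1.4, 0.0, -0.4]
width: 0.0007
```

```bash
python3 -c "
from plan import *
p,P=top()
pr(rects(P,.005,.02,(.25,.6),(-.45,.55),.012))
plan(466.6,347,140,180-11.8)
"
```

```text
466.6 346.7 120.2 61.7 -12.2 466.6 346.9 -11.7 11.4 538.0
451.0 500.2 119.5 64.5 13.9 451.5 499.2 14.1 11.1 547.0
285.6 -333.1 118.5 60.3 -46.0 290.4 -336.6 -54.3 11.7 497.0
tip [652.7 -33.1 153.4] yaw 175.72 w 0.5 F [-0.   0.6 -0.5] t 30.6
d [2.137 3.652 0.13 ] rv [0.    0.001 0.084] n 4
```

Request:
{"fn": "move_arm", "kwargs": {"increments": [[[0, 0.53, 0.91, 0, 0, 0, 0], [0, 0.53, 0.91, 0, 0, 0, 0], [0, 0.53, 0.91, 0, 0, 0, 0]]]}}

```text
time: 30.9
tool_pos: [0.6046, 0.0641, 0.3489]
ee_rot: [3.14, -0.006, 3.068]
wrist_force: [0.4, 0.1, -0.1]
width: 0.0008
```

Request:
{"fn": "move_arm", "kwargs": {"increments": [[[1, 0.53, 0.91, 0, 0, 0, 0], [1, 0.53, 0.91, 0, 0, 0, 0], [1, 0.53, 0.91, 0, 0, 0, 0]]]}}

```text
time: 31.15
tool_pos: [0.5581, 0.1592, 0.3491]
ee_rot: [3.141, -0.005, 3.069]
wrist_force: [0.3, 0.6, 0.0]
width: 0.017
```

Request:
{"fn": "move_arm", "kwargs": {"increments": [[[1, 0.53, 0.91, 0, 0, 0, 0], [1, 0.53, 0.91, 0, 0, 0, 0], [1, 0.53, 0.91, 0, 0, 0, 0]]]}}

```text
time: 31.4
tool_pos: [0.5119, 0.2538, 0.3492]
ee_rot: [-3.142, -0.005, 3.07]
wrist_force: [0.4, -0.1, 0.3]
width: 0.0367
```

Request:
{"fn": "move_arm", "kwargs": {"increments": [[[1, 0.53, 0.91, 0, 0, 0, 0.04], [1, 0.53, 0.91, 0, 0, 0, 0.084], [1, 0.53, 0.91, 0, 0, 0, 0.084], [1, 0.53, 0.91, 0.2, 0, 0, 0.084], [1, 0.53, 0.91, 0.4, 0, 0, 0.084], [1, 0.53, 0.91, 0.5, 0, 0, 0.084], [1, 0.53, 0.91, 0.5, 0, 0, 0.084], [1, 0.53, 0.91, 0.5, 0, 0, 0.084]]]}}

```text
time: 32.07
tool_pos: [0.4683, 0.3452, 0.3]
ee_rot: [-3.139, -0.003, 2.934]
wrist_force: [-0.3, 0.1, 0.8]
width: 0.0907
```

```bash
python3 -c "
from plan import *
plan(466.6,346.9,4,180-11.8)
"
```

```text
tip [467.6 344.8 100.8] yaw 168.12 w 90.7 F [-0.3  0.1  0.8] t 32.1
d [0.017 0.016 0.968] rv [-0.002 -0.002 -0.001] n 1
```

Request:
{"fn": "move_arm", "kwargs": {"increments": [[[1, 0.02, 0.01, 0.25, 0, 0, 0], [1, 0.02, 0.01, 0.5, 0, 0, 0], [1, 0.02, 0.01, 0.75, 0, 0, 0], [1, 0.02, 0.01, 0.9, 0, 0, 0], [1, 0.02, 0.01, 0.93, 0, 0, 0], [1, 0.02, 0.01, 0.93, 0, 0, 0], [1, 0.02, 0.01, 0.93, 0, 0, 0]]]}}

```text
time: 32.65
tool_pos: [0.4676, 0.3472, 0.2104]
ee_rot: [3.14, 0.002, 2.934]
wrist_force: [0.2, -0.5, 0.6]
width: 0.0941
```

```bash
python3 -c "
from plan import *
plan(466.6,346.9,4,180-11.8)
"
```

```text
tip [468.1 347.5  11.3] yaw 168.12 w 94.1 F [ 0.2 -0.5  0.6] t 32.6
d [ 0.009 -0.005  0.072] rv [ 0.001  0.001 -0.001] n 1
```

Request:
{"fn": "move_arm", "kwargs": {"increments": [[[1, 0.01, 0, 0.05, 0, 0, 0], [1, 0.01, 0, 0.05, 0, 0, 0], [0, 0.01, 0, 0.05, 0, 0, 0], [0, 0.01, 0, 0.05, 0, 0, 0], [0, 0.01, 0, 0.05, 0, 0, 0], [0, 0.01, 0, 0.05, 0, 0, 0], [0, 0.01, 0, 0.05, 0, 0, 0], [0, 0.01, 0, 0.05, 0, 0, 0]]]}}

```text
time: 33.32
tool_pos: [0.4658, 0.3473, 0.2038]
ee_rot: [3.141, 0.0, 2.935]
wrist_force: [0.5, 0.4, -0.4]
width: 0.0595
```

Request:
{"fn": "move_arm", "kwargs": {"increments": [[[0, 0, 0, 0, 0, 0, 0], [0, 0, 0, 0, 0, 0, 0], [0, 0, 0, -0.2, 0, 0, 0], [0, 0, 0, -0.5, 0, 0, 0], [0, 0, 0, -0.8, 0, 0, 0], [0, 0, 0, -0.95, 0, 0, 0], [0, 0, 0, -0.95, 0, 0, 0]]]}}

```text
time: 33.9
tool_pos: [0.4667, 0.3478, 0.3036]
ee_rot: [3.136, 0.007, 2.935]
wrist_force: [1.0, -0.2, -1.6]
width: 0.0597
```

```bash
python3 -c "
from plan import *
up(-85,0,100)
"
```

```text
w [528.3 -24.2]
tip [468.2 348.7 104.4] yaw 168.16 w 59.7 F [ 1.  -0.2 -1.6] t 33.9
d [-1.367 -3.515  0.032] rv [ 0.004  0.004 -0.084] n 4
```

Request:
{"fn": "move_arm", "kwargs": {"increments": [[[0, -0.1, -0.28, 0, 0, 0, 0], [0, -0.22, -0.58, 0, 0, 0, 0], [0, -0.34, -0.88, 0, 0, 0, 0]]]}}

```text
time: 34.15
tool_pos: [0.4804, 0.2534, 0.2965]
ee_rot: [-3.14, -0.003, 2.937]
wrist_force: [0.5, -0.1, -0.4]
width: 0.0595
```

Request:
{"fn": "move_arm", "kwargs": {"increments": [[[0, -0.11, -0.29, 0, 0, 0, 0], [0, -0.22, -0.58, 0, 0, 0, 0], [0, -0.34, -0.88, 0, 0, 0, 0]]]}}

```text
time: 34.4
tool_pos: [0.4956, 0.1596, 0.2965]
ee_rot: [-3.14, -0.003, 2.935]
wrist_force: [-0.1, -0.4, -0.9]
width: 0.0594
```

Request:
{"fn": "move_arm", "kwargs": {"increments": [[[0, -0.11, -0.29, 0, 0, 0, -0.03], [0, -0.22, -0.58, 0, 0, 0, -0.06], [0, -0.34, -0.88, 0, 0, 0, -0.084], [0, -0.34, -0.88, 0, 0, 0, -0.084], [0, -0.34, -0.88, 0, 0, 0, -0.084]]]}}

```text
time: 34.82
tool_pos: [0.5112, 0.0665, 0.2967]
ee_rot: [3.142, -0.003, 3.063]
wrist_force: [0.1, 0.6, -0.9]
width: 0.0598
```

```bash
python3 -c "
from plan import *
up(-85,0,80)
"
```

```text
w [528.3 -24.2]
tip [510.5  66.5  97.5] yaw 175.5 w 59.8 F [ 0.1  0.6 -0.9] t 34.8
d [-0.243 -0.891  0.175] rv [ 0.    -0.002 -0.002] n 1
```

Request:
{"fn": "move_arm", "kwargs": {"increments": [[[0, -0.08, -0.3, 0, 0, 0, 0], [0, -0.16, -0.6, 0, 0, 0, 0], [0, -0.23, -0.89, 0, 0, 0, 0], [0, -0.23, -0.89, 0.15, 0, 0, 0], [0, -0.23, -0.89, 0.3, 0, 0, 0], [0, -0.23, -0.89, 0.31, 0, 0, 0], [0, -0.23, -0.89, 0.31, 0, 0, 0], [0, -0.23, -0.89, 0.31, 0, 0, 0]]]}}

```text
time: 35.48
tool_pos: [0.5277, -0.0215, 0.2676]
ee_rot: [3.141, -0.001, 3.068]
wrist_force: [-0.1, 0.3, -1.2]
width: 0.0595
```

```bash
python3 -c "
from plan import *
up(-22,0,64)
s,_=robot.snapshot('scene')
cv2.imwrite('pics/k.png',cv2.resize(s[150:270,260:400],None,fx=5,fy=5,interpolation=cv2.INTER_CUBIC)[:,:,::-1])
"
```

```text
w [591.2 -29. ]
tip [527.6 -21.4  68.4] yaw 175.79 w 59.5 F [-0.1  0.3 -1.2] t 35.5
d [-0.638 -0.028  0.043] rv [ 0.    -0.     0.001] n 1
```

View pics/k.png

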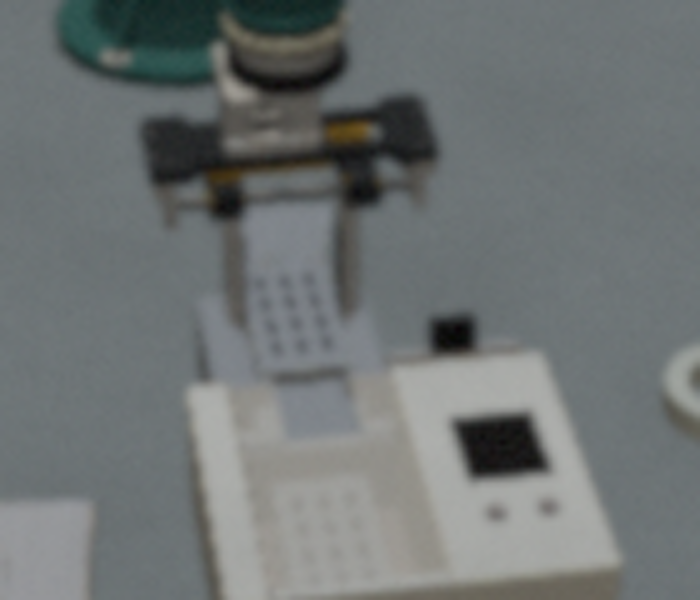

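The fourth cassette is held before the slot at about (292,315). I'll correct 3 mm sideways and slide it in.

Request:
{"fn": "move_arm", "kwargs": {"increments": [[[0, 0, -0.03, 0.03, 0, 0, 0], [0, 0, -0.03, 0.04, 0, 0, 0], [0, -0.1, -0.03, 0.04, 0, 0, 0], [0, -0.2, -0.03, 0.04, 0, 0, 0], [0, -0.3, -0.03, 0.04, 0, 0, 0], [0, -0.4, -0.03, 0.04, 0, 0, 0], [0, -0.52, -0.03, 0.04, 0, 0, 0], [0, -0.63, -0.03, 0.04, 0, 0, 0]]]}}

```text
time: 36.2
tool_pos: [0.5919, -0.0304, 0.2636]
ee_rot: [3.141, 0.0, 3.067]
wrist_force: [1.0, 0.9, -1.4]
width: 0.0597
```

```bash
python3 -c "
from plan import *
up(-22,0,63)
"
```

```text
w [591.2 -29. ]
tip [591.9 -30.4  64.4] yaw 175.71 w 59.7 F [ 1.   0.9 -1.4] t 36.2
d [0.008 0.014 0.014] rv [0. 0. 0.] n 1
```

Request:
{"fn": "move_arm", "kwargs": {"increments": [[[0, 0, 0.01, 0.01, 0, 0, 0], [0, 0, 0.01, 0.01, 0, 0, 0], [0, 0, 0.01, 0.01, 0, 0, 0], [0.8, 0, 0.01, 0.01, 0, 0, 0], [0.8, 0, 0.01, 0.01, 0, 0, 0], [0.8, 0, 0.01, 0.01, 0, 0, 0], [0.8, 0, 0.01, 0.01, 0, 0, 0]]]}}

```text
time: 36.78
tool_pos: [0.5902, -0.0292, 0.2632]
ee_rot: [3.142, 0.001, 3.067]
wrist_force: [-0.6, 0.3, 0.5]
width: 0.0751
```

Request:
{"fn": "move_arm", "kwargs": {"increments": [[[0.8, 0, 0, -0.3, 0, 0, 0], [0.8, 0, 0, -0.5, 0, 0, 0], [0, 0.3, 0, -0.5, 0, 0, 0], [0, 0.6, 0, -0.5, 0, 0, 0], [0, 0.84, 0, -0.5, 0, 0, 0], [0, 0.84, 0, -0.5, 0, 0, 0], [0, 0.84, 0, -0.5, 0, 0, 0], [0, 0.84, 0, -0.5, 0, 0, 0]]]}}

```text
time: 37.45
tool_pos: [0.507, -0.023, 0.3133]
ee_rot: [-3.142, 0.002, 3.067]
wrist_force: [-0.3, -0.5, 0.6]
width: 0.0383
```

Request:
{"fn": "move_arm", "kwargs": {"increments": [[[0, 0, 0, 0, 0, 0, 0], [0, 0, 0, 0.1, 0, 0, 0], [0, 0, 0, 0.2, 0, 0, 0], [0, 0, 0, 0.35, 0, 0, 0], [0, 0, 0, 0.45, 0, 0, 0], [0, 0, 0, 0.5, 0, 0, 0], [0, 0, 0, 0.5, 0, 0, 0], [0, 0, 0, 0.5, 0, 0, 0]]]}}

```text
time: 38.12
tool_pos: [0.5067, -0.023, 0.2621]
ee_rot: [3.141, -0.001, 3.067]
wrist_force: [-0.8, -0.6, 1.4]
width: 0.0007
```

```bash
python3 -c "
from plan import *
up(40,0,61)
s,_=robot.snapshot('scene')
cv2.imwrite('pics/l.png',cv2.resize(s[150:270,260:400],None,fx=5,fy=5,interpolation=cv2.INTER_CUBIC)[:,:,::-1])
"
```

```text
w [653.  -33.6]
tip [506.5 -22.9  62.9] yaw 175.71 w 0.7 F [-0.8 -0.6  1.4] t 38.1
d [-1.467  0.003  0.017] rv [ 0.    -0.001  0.   ] n 2
```

View pics/l.png

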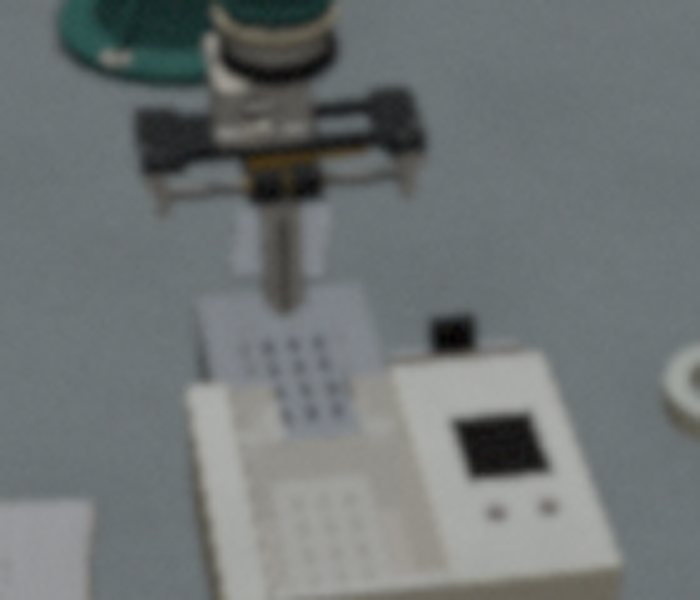

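The fourth cassette is in the slot at about (310,385). Pushing it through.

Request:
{"fn": "move_arm", "kwargs": {"increments": [[[0, -0.1, 0, 0.01, 0, 0, 0], [0, -0.2, 0, 0.01, 0, 0, 0], [0, -0.32, 0, 0.01, 0, 0, 0], [0, -0.45, 0, 0.01, 0, 0, 0], [0, -0.58, 0, 0.01, 0, 0, 0], [0, -0.72, 0, 0.01, 0, 0, 0], [0, -0.85, 0, 0.01, 0, 0, 0], [0, -0.98, 0, 0.01, 0, 0, 0]]]}}

```text
time: 38.83
tool_pos: [0.606, -0.0304, 0.2621]
ee_rot: [-3.142, 0.001, 3.067]
wrist_force: [-0.4, 0.0, 0.4]
width: -0.0
```

Request:
{"fn": "move_arm", "kwargs": {"increments": [[[0, -0.12, 0, 0, 0, 0, 0], [0, -0.25, 0, 0, 0, 0, 0], [0, -0.37, 0, 0, 0, 0, 0], [0, -0.48, 0, 0, 0, 0, 0], [0, -0.48, 0, 0, 0, 0, 0], [0, -0.48, 0, 0, 0, 0, 0]]]}}

```text
time: 39.33
tool_pos: [0.6531, -0.034, 0.2616]
ee_rot: [3.142, 0.0, 3.067]
wrist_force: [0.4, -0.5, -0.5]
width: 0.0004
```

```bash
python3 -c "
from plan import *
up(40,0,61)
s,_=robot.snapshot('scene')
cv2.imwrite('pics/m.png',cv2.resize(s[150:270,260:400],None,fx=5,fy=5,interpolation=cv2.INTER_CUBIC)[:,:,::-1])
"
```

```text
w [653.  -33.6]
tip [653.1 -34.   62.4] yaw 175.72 w 0.4 F [ 0.4 -0.5 -0.5] t 39.3
d [0.001 0.004 0.014] rv [0. 0. 0.] n 1
```

View pics/m.png

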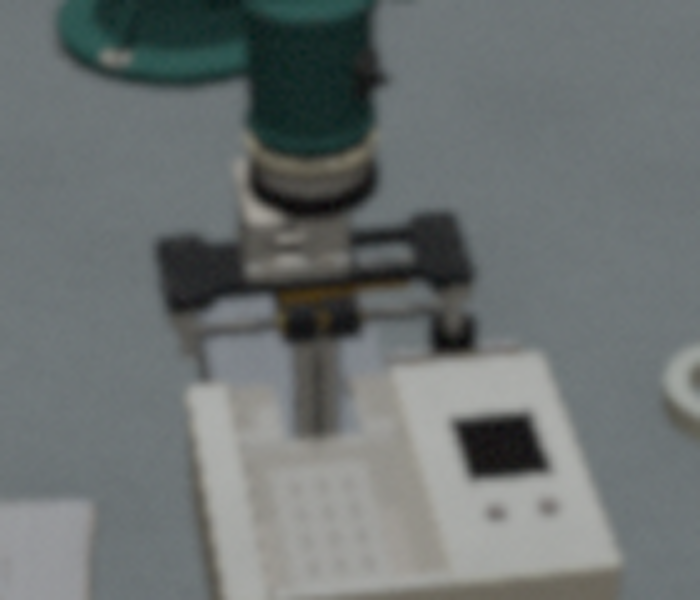

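All four cassettes are in the bin; the top one is at (325,525). Now I rise and go beyond the tab's +y end.

Request:
{"fn": "move_arm", "kwargs": {"increments": [[[0, 0, 0, -0.3, 0, 0, 0], [0, 0, 0, -0.6, 0, 0, 0], [0, 0, 0, -0.9, 0, 0, 0], [0, 0, 0, -0.9, 0, 0, 0], [0, 0, 0, -0.9, 0, 0, 0]]]}}

```text
time: 39.8
tool_pos: [0.6522, -0.0338, 0.3551]
ee_rot: [-3.141, 0.006, 3.067]
wrist_force: [1.2, -0.7, -1.1]
width: 0.0006
```

```bash
python3 -c "
from plan import *
tabscene()
p,P=top()
cv2.imwrite('pics/n.png',p[:,:,::-1])
pr(rects(P,.005,.02,(.25,.6),(-.45,.55),.012))
up(-4.5,130,150)
"
```

```text
tab? [350.1 216.6] [347 214   7   6  39] [ 6.8 89.6]
452.7 499.2 122.3 62.9 13.8 451.4 499.5 13.4 11.2 543.0
286.7 -333.8 121.2 60.1 -46.5 290.6 -336.3 -55.3 11.8 501.0
w [618.4  99.4]
tip [651.4 -33.7 151.6] yaw 175.72 w -0.0 F [-0.9 -0.3 -0.7] t 39.9
d [0.432 1.303 0.017] rv [ 0.    -0.001  0.   ] n 2
```

View pics/n.png

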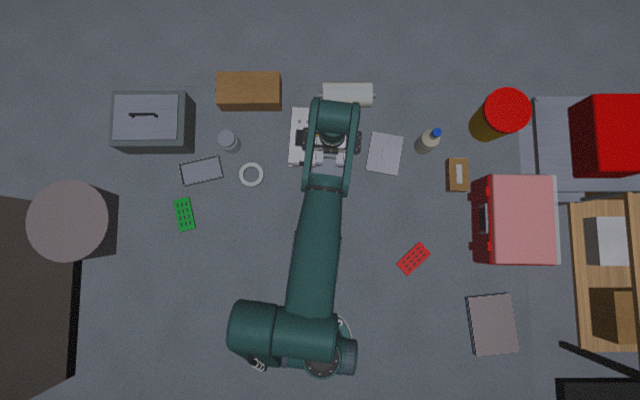

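The top view shows no grey cassettes left on the table. Only the green (184,214) and red (413,259) look-alikes remain, and the other things have not moved.

Request:
{"fn": "move_arm", "kwargs": {"increments": [[[0, 0.2, 0.3, 0, 0, 0, 0], [0, 0.43, 0.6, 0, 0, 0, 0], [0, 0.43, 0.98, 0, 0, 0, 0], [0, 0.43, 0.98, 0, 0, 0, 0]]]}}

```text
time: 40.23
tool_pos: [0.615, 0.0724, 0.3488]
ee_rot: [3.138, -0.005, 3.073]
wrist_force: [0.3, -0.4, -0.0]
width: 0.0004
```

Request:
{"fn": "move_arm", "kwargs": {"increments": [[[0, 0, 0.32, 0, 0, 0, 0], [0, 0, 0.32, 0, 0, 0, 0], [0, 0, 0.32, 0.2, 0, 0, 0], [0, 0, 0.32, 0.4, 0, 0, 0], [0, 0, 0.32, 0.42, 0, 0, 0], [0, 0, 0.32, 0.42, 0, 0, 0]]]}}

```text
time: 40.73
tool_pos: [0.6184, 0.0984, 0.3063]
ee_rot: [-3.141, -0.007, 3.066]
wrist_force: [-0.5, 0.3, 0.3]
width: 0.0005
```

```bash
python3 -c "
from plan import *
up(-4.5,25.5,104)
"
```

```text
w [610.5  -4.8]
tip [617.1  98.3 107.1] yaw 175.7 w 0.5 F [-0.5  0.3  0.3] t 40.7
d [ 1.000e-03 -1.036e+00  3.200e-02] rv [-0.001 -0.004 -0.   ] n 2
```

Request:
{"fn": "move_arm", "kwargs": {"increments": [[[0, 0, -0.05, 0.01, 0, 0, 0], [0, 0, -0.15, 0.01, 0, 0, 0], [0, 0, -0.3, 0.01, 0, 0, 0], [0, 0, -0.45, 0.01, 0, 0, 0], [0, 0, -0.6, 0.01, 0, 0, 0], [0, 0, -0.75, 0.01, 0, 0, 0], [0, 0, -0.85, 0.01, 0, 0, 0], [0, 0, -0.92, 0.01, 0, 0, 0]]]}}

```text
time: 41.4
tool_pos: [0.6123, 0.006, 0.3101]
ee_rot: [3.139, 0.003, 3.065]
wrist_force: [1.3, 5.3, 3.6]
width: 0.0001
```

```bash
python3 -c "
from plan import *
up(-4.5,25.5,104)
"
```

```text
w [610.5  -4.8]
tip [612.9   6.5 110.9] yaw 175.63 w 0.1 F [1.3 5.3 3.6] t 41.4
d [ 0.01  -0.109  0.068] rv [ 0.002  0.002 -0.001] n 1
```

Request:
{"fn": "move_arm", "kwargs": {"increments": [[[0, 0, -0.04, 0.03, 0, 0, 0], [0, 0, -0.08, 0.04, 0, 0, 0], [0, 0, -0.11, 0.04, 0, 0, 0], [0, 0, -0.14, 0.04, 0, 0, 0], [0, 0, -0.15, 0.04, 0, 0, 0], [0, 0, -0.15, 0.04, 0, 0, 0]]]}}

```text
time: 41.9
tool_pos: [0.6113, -0.0056, 0.3055]
ee_rot: [3.134, 0.002, 3.069]
wrist_force: [0.6, 9.1, 3.9]
width: 0.0004
```

```bash
python3 -c "
from plan import *
up(-4.5,25.5,104);tabscene()
"
```

```text
w [610.5  -4.8]
tip [611.7  -4.1 106.3] yaw 175.81 w 0.4 F [0.6 9.1 3.9] t 41.9
d [0.008 0.007 0.023] rv [0.005 0.001 0.001] n 1
tab? [321.1 219.6] [318 217   7   6  38] [8.1 0.3]
```

Request:
{"fn": "move_arm", "kwargs": {"increments": [[[0, 0, 0.08, 0, 0, 0, 0], [0, 0, 0.15, 0, 0, 0, 0], [0, 0, 0.15, -0.4, 0, 0, 0], [0, 0, 0.15, -0.8, 0, 0, 0], [0, 0, 0.15, -0.9, 0, 0, 0], [0, 0, 0.15, -0.9, 0, 0, 0]]]}}

```text
time: 42.45
tool_pos: [0.6125, 0.0071, 0.3992]
ee_rot: [-3.14, 0.008, 3.067]
wrist_force: [0.1, -0.8, 0.1]
width: 0.0003
```

Request:
{"fn": "move_arm", "kwargs": {"increments": [[[0, 0.8, 0.9, 0, 0, 0, 0], [0, 0.8, 0.9, 0, 0, 0, 0], [0, 0.8, 0.9, 0, 0, 0, 0], [0, 0.8, 0.9, 0, 0, 0, 0]]]}}

```text
time: 42.78
tool_pos: [0.5358, 0.1067, 0.3922]
ee_rot: [3.14, -0.006, 3.072]
wrist_force: [0.3, -0.3, -0.2]
width: 0.0006
```

Request:
{"fn": "move_arm", "kwargs": {"increments": [[[0, 0.8, 0.9, 0, 0, 0, 0], [0, 0.8, 0.9, 0, 0, 0, 0], [0, 0.8, 0.9, 0, 0, 0, 0], [0, 0.8, 0.9, 0, 0, 0, 0], [0, 0.8, 0.9, 0, 0, 0, 0], [0, 0.8, 0.9, 0, 0, 0, 0]]]}}

```text
time: 43.28
tool_pos: [0.4664, 0.1982, 0.3931]
ee_rot: [-3.14, -0.002, 3.067]
wrist_force: [0.9, -0.9, 0.8]
width: 0.0007
```

```bash
python3 -c "
from plan import *
tabscene('pics/o.png')
p,P=top()
cv2.imwrite('pics/p.png',p[:,:,::-1])
print('tab');
m=(P[...,2]>.106)&(P[...,2]<.13); v,u=np.nonzero(m); q=w2u(unproj('top',np.c_[u,v],.118)[:,:2]*1000);q=q[(abs(q[:,0])<30)&(abs(q[:,1])<60)];print(np.percentile(q,[0,5,95,100],axis=0))
"
```

```text
tab? [321.  219.6] [318 217   7   6  38] [ 8.1 -0. ]
tab
[[-10.43260209 -11.93089169]
 [ -8.27165179 -11.61144086]
 [  2.46568136  12.41967115]
 [  2.79587413  12.74925227]]
```

View pics/o.png

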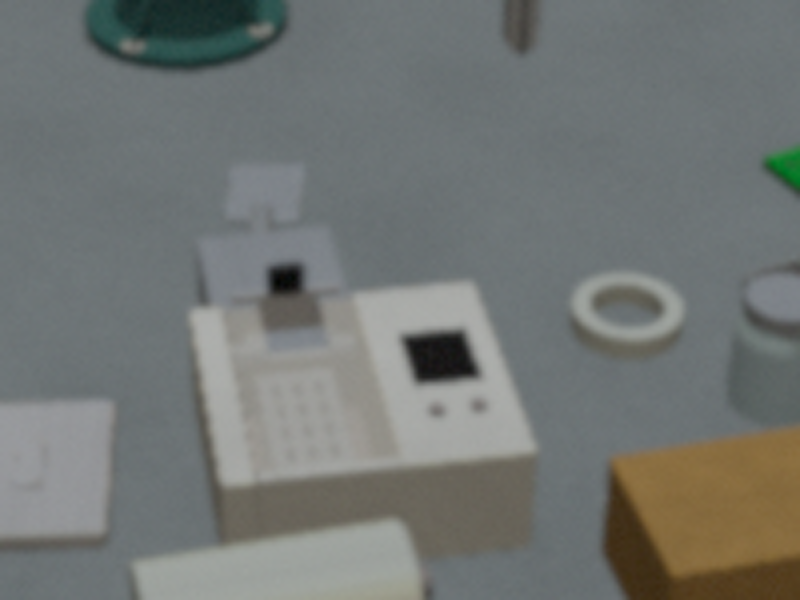

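View pics/p.png

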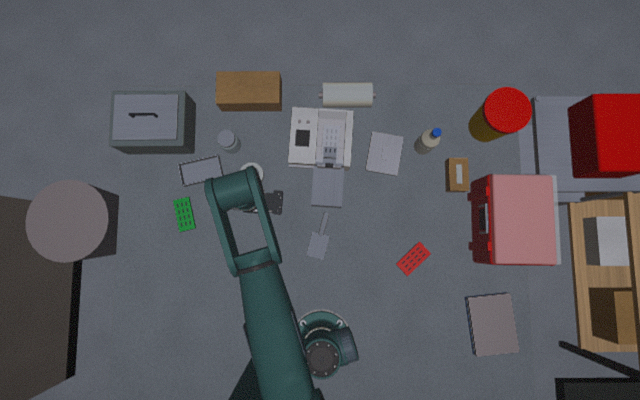

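The shutter is shut, with the tab at about 0 mm (285,278 in the scene crop). The cassettes are stacked in the bin at (330,145) in the top view, and nothing else has moved.

```bash
python3 -c "
from bench import robot
print(robot.close_job())"
```

```text
the job is handed in; nothing more can be done
None
```

The job is done and handed in at about 43 s. I slid the shutter open to its stop, put all four grey cassettes through the slot into the bin, and slid the shutter shut to its stop.

- **Shutter:** I read the tab from the scene camera at about 90 mm when open. At the end it read 0 mm, and the top camera agreed to within about 0.5 mm. At each end I pushed against a hard stop, 12 N open and 9 N shut. I can't hear the click, so the tab position and the stop are my evidence that it snapped home.
- **Cassettes:** Each showed up in the bin after its push. In the last top view no grey cassettes are left on the table.
- **Other things:** The other things looked unmoved in the last pictures, by eye. The arm hid part of the tape roll in the last top view, but the scene view showed it in place. Measured before the shutter was closed, the red and green look-alikes were within about 1–2 mm of where they started.

No check failed or disagreed.

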